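# Open the lift-off gate of a picking lane and bring out the tray

### The arm

A 6-joint arm with a two-finger parallel gripper is mounted at the origin on a cart in front of the work surface, level with it; the furniture and walls round the work are solid. World frame = base frame: x ahead of the robot, y to its left, z up, the work surface at z = 0. Lengths are in m, angles in rad, forces in N, time in s.
With the tool pointing down it reaches from about 0.375 to 0.9 m from the base axis. Payload 3.1 kg.
Tool frame: the origin (TCP) lies midway between the tips of the shut fingers; the grasp point (between the pads) lies manip.grip_depth behind it (manip.grip_depth is the distance from the TCP to the grasp point, in m); z points along the fingers, y is the direction in which the jaws open and shut (so a half turn about z gives the same grasp; the last joint's range is limited). The gripper opens to 85 mm and grips with 20 to 120 N. Pads are 22 mm wide; open, the fingers measure 114 mm over their backs; the gripper's body (76 mm by 85 mm) begins 54 mm behind the grasp point. The pads swing forward as they close: fully open they stand 13 mm farther back than shut.
Start: joints at [0.928, 0.527, 1.433, -0, 1.181, -0.178], TCP at [0.28, 0.559, 0.231] pointing down, gripper open.
Joint ranges: [-3.08, 3.08], [-0.75, 2.2], [0.22, 2.44], [-1.43, 4.57], [0, 2.65], [-2.85, 2.85]. Speed limits (rad/s): [2.79, 2.79, 3.14, 3.14, 3.14, 3.14].

### API

Orientations are given as a unit quaternion [x, y, z, w].
In Python, from station import manip, vision gives the robot as it stands.
- The arm moves only by the shell command python3 -m crank 'ROWS' [FORCE]. ROWS is JSON, a list of rows, each an object with "grip": the closure, from 0 (fully open) to 1 (shut); "offset": the shift along the tool's x, y, z in mm, a list of three; "angular": the turn, a rotation vector about the tool's x, y, z in degrees, a list of three. A call has 1 to 10 rows; each row is the pose to reach, as a shift and turn from the pose commanded when the call began, along the tool's axes at that moment; what a row does not reach only later rows make up. A row lasts 1/10 s, in which the tool goes at most 50 mm and 8.59 degrees, less where a joint would pass 70% of its speed; a pose out of reach is approached as far as the arm can. A call with a gripper value outside its range is refused whole. The fingers move at their own pace and stop on an object; FORCE is the grip in N (left out, the last holds). Time passes only in rows, so rows that repeat a pose let the fingers close. It gives the time, the measured TCP pose, the force and the opening at its end, in the units of the state.
- manip.sense(): the state, without advancing time (a new reading comes with each control period).
- vision.snapshot(name): name is "scene" or "side" or "wrist"; returns a dict with "pixels" (384x512x3 uint8, red, green, blue), "intrinsics" (3x3 intrinsics, pixels), "dist" ([k1, k2, p1, p2, k3] as OpenCV has them; the pictures are not rectified), "R" (3x3) and "t" (3): a world point X has camera coordinates R X + t. Camera axes: x right, y down, z forward; pixel columns grow to the right and rows downward; lengths in m; the calibration is good to about 2 mm. A picture is of the moment at which its call begins. There is no depth.
- manip.sign_off(): hands the job in, once; it reports no verdict.
The state is a dict: "t": time; "q": joint angles; "qd": joint speeds; "tau": joint torques, N m; "tcp_pos": TCP position; "tool_rot": TCP orientation; "force": force on the tool from outside, world axes, zero at the start; "ft_torque": the same for the moment, N m; "finger_gap": opening from 0.0 (shut) to 1.0 (fully open).
Only numpy, scipy, OpenCV 4.12 (cv2) and the standard library are available. Lean on these libraries where they do the work, as an engineer would, in place of code of your own. Each camera call takes 0.05 s, during which the arm holds its last target.

### The job

Get the red tray of shakers out of the picking lane. The yellow gate is thin plastic, so do not pinch or force it: with the fingers under its top rail, lift it until it clears the tip of the deep steel hook, draw it out, let it down gently in front of the hook and swing it out of the tray's way. Then slide the tray out flat until it is wholly in front of the two gate posts; leave the gate open and down, and disturb nothing else.

Things in the scene. Friction and masses are not known exactly. Their poses are not given: they have to be found in the camera images.
- lane: grey picking lane. Origin on the worktop midway between its gate posts; x along the shut gate from the hinge post (near the robot) to the hook post, y into the lane (the tray leaves along -y), z up. Two guide walls, 62 mm high, inner faces 220 mm apart, from y = 23 to 275 mm; open behind, no floor. Hinge post 214 mm high at x = -130, y = 24 to 44; hook post 200 high at x = 128, y = 34 to 54 mm
- gate: yellow thin-walled plastic gate, 0.17 to 0.31 kg, on an upright pin. Origin on the pin's axis, at worktop height when down; x along the gate to its free end, z up. Top rail 13 mm thick, z = 125 mm, x = 8 to 283 mm; bottom rail 11 mm, z = 35 mm; uprights 9 mm thick at x = 30, 92 and 232 mm, free between the last two. Cracks if over 15 N acts between robot and gate
- rail_mid (a point): on the centre line of the gate's top rail, 162 mm from the pin, midway between the two outer uprights: the place to lift. Moves with the gate; its axes are the gate's
- hinge_pin (a point): on the axis of the gate's upright pin (steel, 10 mm thick, 220 mm high, brackets at foot and top), 125 mm above the worktop
- hook_at (a point): in the hook's slot, where the centre line of the shut rail's end lies, 258 mm from the pin. The hook is a J of 10 mm steel rod, open at the top; its 22 mm slot (along lane y) holds the rail's end between tip (-y side) and back leg. It is clamped to its post at a height that differs each time and is not told: the rail must rise 38 to 53 mm to pass the tip (look, or feel when it no longer holds)
- gate_lift (a joint): how far the gate is lifted up its pin, m: 0 = down, 0.066 = hard top stop; it sinks under its weight when not held
- gate_swing (a joint): how far the gate is swung out, rad: 0 = shut, across the lane; it opens towards lane -y (clockwise from above), up to 1.8; from 1.5 on the tray has free way. Stiff hinge (0.2 N m): stays where it is left
- tray_mid (a point): centre of the red moulded tray that holds standing shakers fixed in it, 21 mm above its underside. 195 mm (its x axis) by 182 mm (its y axis) over the lip, walls 42 mm high, shakers to 77 mm, 0.35 to 0.7 kg; loose, stands on the worktop in the lane and slides when pushed at a wall
- cup_white: white cup, 74 x 96 x 56 mm, stands by; origin at its underside
- tape_roll: roll of brown packing tape lying flat, 79 mm across, 37 mm high, stands by; origin at its underside
- stapler: red desk stapler, 120 x 32 x 44 mm, stands by; origin at its underside
- pad: small pad of white tickets lying flat, 60 x 85 x 19 mm, stands by; origin at its underside
- marker: felt marker with blue cap lying flat, 126 x 18 x 20 mm, stands by; origin at its underside

How it is judged:
On the way, in this order (a step that is already met when the one before it is completed fails the run):
1. the gate is lifted high, still above the hook (value of joint gate_lift above 0.035 m and value of joint gate_swing below 0.1 rad).
2. the gate is swung out of the way and let down, the tray still in the lane (value of joint gate_swing above 1.3 rad and value of joint gate_lift below 0.01 m and y of tray_mid in the frame of lane above 0.08 m), for 0.2 s.
At the end, for the whole second after the job is handed in: The gate is open by more than 1.3 rad and down (lifted less than 10 mm) and at rest; the tray stands flat on the worktop, wholly in front of the gate posts (its centre more than 100 mm in front of the gate line) (value of joint gate_swing above 1.3 rad and value of joint gate_lift below 0.01 m and y of tray_mid in the frame of lane below -0.1 m and height (world z) of tray_mid between 0.01 and 0.03 m and angle between tray_mid's own z axis and vertical below 0.08 rad and velocity of joint gate_swing between -0.05 and 0.05 rad/s); the robot touches nothing.
It fails at once if the gate is pinched or forced (more than 15 N between robot and gate) (contact force between any of the fingers, the arm and gate above 15 N).
It fails at once if the gate is dropped (sinks faster than 0.5 m/s) (velocity of joint gate_lift below -0.5 m/s).
It fails at once if the tray is lifted or tipped (angle between tray_mid's own z axis and vertical above 0.3 rad or height (world z) of tray_mid above 0.08 m).
It fails at once if the cup, tape roll, stapler, ticket pad or marker is disturbed (moved more than 20 mm) (distance of any of cup_white, tape_roll, stapler, pad, marker from where it was at the start of the episode above 0.02 m).
It also fails if it takes over 69 s, if anything falls off the work surface, if the arm or the gripper's body presses on something with over 40 N, if the wrist force passes 120 N, or if a joint passes its speed limit or range.

## Working session

There is one attempt and no reset: what is moved stays moved. The work goes in short steps, Python scripts to look and compute and a shell command to move; the robot and the scene stay as the last step left them, time stands still between calls to the robot, and variables do not carry over. Pictures are saved under pics/ and viewed, and the job is handed in when it is done.

```bash
ls; mkdir -p pics
python3 - <<'E'
from station import manip, vision
import cv2
s=manip.sense(); print(s); print(manip.grip_depth)
for n in ["scene","side","wrist"]:
    p=vision.snapshot(n); cv2.imwrite(f"pics/{n}0.png",p["pixels"][:,:,::-1])
    print(n,p["intrinsics"],p["dist"],p["R"],p["t"])
E
```

```text
pics
{'t': 0.0, 'q': array([ 9.28484679e-01,  5.28469193e-01,  1.43392285e+00,  2.11252002e-05,
        1.18140221e+00, -1.78503729e-01]), 'qd': array([ 0.00072938, -0.00200533, -0.00089386,  0.00079448,  0.00039814,
        0.00074586]), 'tau': array([ 2.38926259e-04, -4.42353487e+01, -1.78024954e+01, -2.52963573e-04,
        8.42861307e-03,  3.36767307e-06]), 'tcp_pos': array([0.27912598, 0.55839537, 0.23032523]), 'tool_rot': array([ 2.29834704e-01,  9.73229057e-01, -1.00549174e-03, -4.48157554e-04]), 'force': array([-0.58522516, -0.1609544 , -0.35869877]), 'ft_torque': array([-0.04084659,  0.00100311,  0.04446505]), 'finger_gap': 0.99998935657416}
0.0187
scene [[407.60520011   0.         248.68291313]
 [  0.         407.60520011 189.60586041]
 [  0.           0.           1.        ]] [0.02030032 0.         0.         0.         0.        ] [[-5.28033543e-01 -8.49223357e-01  5.17314419e-04]
 [-5.55425268e-01  3.44893640e-01 -7.56671097e-01]
 [ 6.42404351e-01 -3.99835049e-01 -6.53795521e-01]] [0.32785665 0.35315887 1.47492933]
side [[487.42153184   0.         251.60397476]
 [  0.         487.42153184 187.32399762]
 [  0.           0.           1.        ]] [-0.16458161  0.          0.          0.          0.        ] [[ 0.83050985 -0.55698822 -0.00418438]
 [-0.21145771 -0.3083311  -0.92747915]
 [ 0.51530478  0.77116539 -0.37385147]] [-0.41075219  0.22438148  1.3138265 ]
wrist [[293.44994005   0.         255.20605548]
 [  0.         293.44994005 189.41421887]
 [  0.           0.           1.        ]] [-0.07548382  0.          0.          0.          0.        ] [[ 0.44834891  0.8938572  -0.00160139]
 [ 0.85320988 -0.42742517  0.29889901]
 [ 0.26648856 -0.13537737 -0.95428341]] [-0.62420768 -0.03767306  0.3792909 ]
```

View pics/scene0.png

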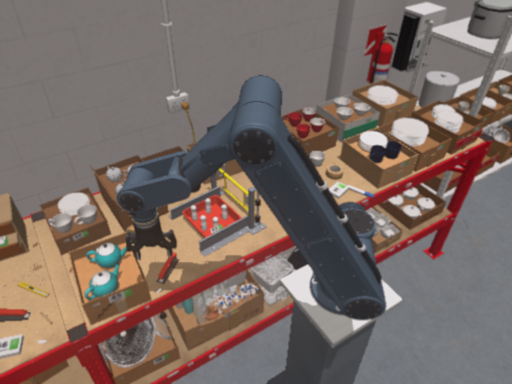

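View pics/side0.png

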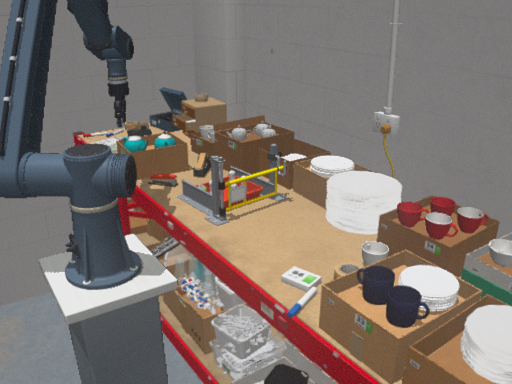

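View pics/wrist0.png

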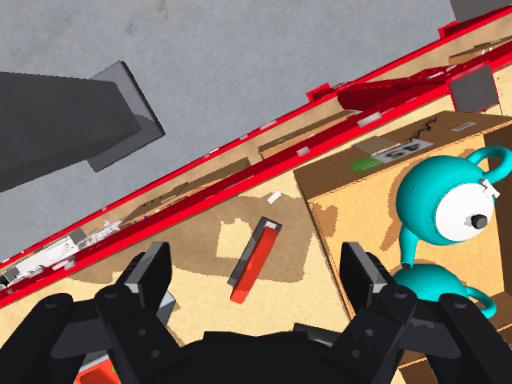

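Run:
```python
import cv2
a=cv2.imread("pics/side0.png")[130:230,130:310]; cv2.imwrite("pics/side0c.png",cv2.resize(a,None,fx=4.4,fy=4.4,interpolation=cv2.INTER_CUBIC))
a=cv2.imread("pics/scene0.png")[150:270,150:290]; cv2.imwrite("pics/scene0c.png",cv2.resize(a,None,fx=5,fy=5,interpolation=cv2.INTER_CUBIC))
```

```text
(no output)
```

View pics/side0c.png

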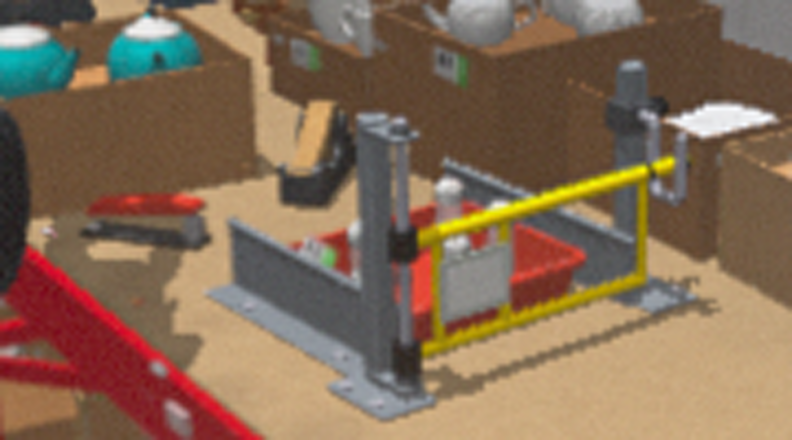

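View pics/scene0c.png

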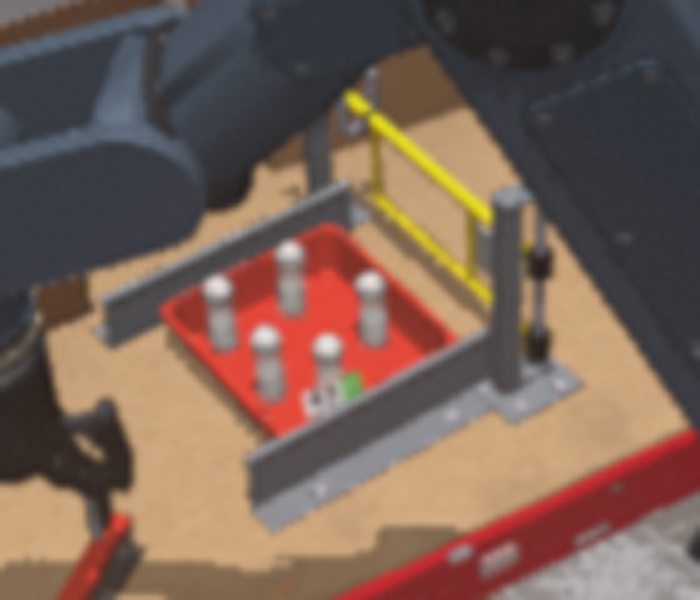

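```bash
cat > h.py <<'E'
import numpy as np, cv2
from station import manip, vision
from scipy.optimize import least_squares
def proj(p,X):
    X=np.atleast_2d(np.asarray(X,float)); r,_=cv2.Rodrigues(np.array(p["R"]))
    return cv2.projectPoints(X,r,np.array(p["t"],float),np.array(p["intrinsics"]),np.array(p["dist"],float))[0][:,0]
def ray(p,uv,z):
    u=cv2.undistortPoints(np.array([[uv]],float),np.array(p["intrinsics"]),np.array(p["dist"],float))[0,0]
    R=np.array(p["R"]);t=np.array(p["t"]);c=-R.T@t;d=R.T@np.array([u[0],u[1],1]);return c+d*(z-c[2])/d[2]
E
python3 - <<'E'
from h import *
S=vision.snapshot("side");C=vision.snapshot("scene")
side=lambda x,y:(x/4.4+130-.4,y/4.4+130-.4); sc=lambda x,y:(x/5+150-.4,y/5+150-.4)
obs=[(S,side(672,162),(283,125)),(S,side(641,275),(232,35)),(S,side(641,175),(232,125)),(S,side(437,236),(30,125)),(S,side(435,348),(30,35)),
(S,side(404,240),(0,125)),(C,sc(350,97),(283,125)),(C,sc(378,200),(232,35)),(C,sc(474,280),(92,35))]
def f(p):
    o=[]
    for cam,uv,(x,z) in obs:
        X=[p[0]+x/1000*np.cos(p[2]),p[1]+x/1000*np.sin(p[2]),z/1000]
        o+=list(proj(cam,X)[0]-uv)
    return o
r=min((least_squares(f,[.4,.3,a]) for a in np.arange(-3,3,1)),key=lambda r:r.cost)
print(r.x,np.round(r.fun.reshape(-1,2),1))
yaw=r.x[2];ex=np.array([np.cos(yaw),np.sin(yaw)]);ey=np.array([-ex[1],ex[0]]);o=r.x[:2]+.13*ex
print("lane",o,yaw)
for u in [(165,308),(335,228),(455,340)]:
    X=ray(C,sc(*u),.042)[:2]; print("tray",X,(X-o)@ex,(X-o)@ey)
for n,u in [("wallend",(250,458)),]:
    X=ray(C,sc(*u),.062)[:2]; print(n,(X-o)@ex,(X-o)@ey)
for n,u in [("pad",(300,279)),("marker",(303,300)),("mk2",(315,288)),("mk1",(291,313)),("tape",(347,272)),("stapler",(163,180))]:
    X=ray(S,u,.01)[:2]; print(n,X,(X-o)@ex,(X-o)@ey)
# hook
print(ray(S,side(655,115),0.17),)
for x,y,z in [(128,0,.125),(128,-16,.125),(128,16,.125),(128,-16,.165),(128,-16,.18),(128,16,.18)]:
    X=list(o+ex*x/1e3+ey*y/1e3)+[z]; q=proj(S,X)[0]; print(x,y,z,(q-129.6)*4.4)
E
```

```text
[0.42721555 0.07402524 0.11932291] [[ 2.5 -0.2]
 [-1.4  1.3]
 [-1.1  0. ]
 [-0.7  0.3]
 [ 0.4  0.4]
 [-0.6  1.7]
 [-2.  -1.4]
 [-0.  -0.8]
 [ 0.1 -0.2]]
lane [0.55629118 0.08950044] 0.11932290762060954
tray [0.61903137 0.32819766] 0.09070858107025105 0.2295313707761989
tray [0.63283016 0.15855043] 0.08421446094996406 0.05944781614651975
tray [0.45771533 0.14083894] -0.09176359010918181 0.0627079266088547
wallend -0.11079472192091092 0.27574126420654116
pad [ 0.4094728  -0.35150274] -0.1982714163818254 -0.4203901601189918
marker [ 0.35651021 -0.4285872 ] -0.2600335534741847 -0.490621838604929
mk2 [ 0.41412935 -0.40560278] -0.20008804705362376 -0.47465983339809475
mk1 [ 0.3006741  -0.45310675] -0.318391437231655 -0.508320316655008
tape [ 0.53326467 -0.39696647] -0.08077177687744291 -0.48026678849391274
stapler [0.41370903 0.50775708] -0.09177906277220572 0.43225558732332064
[0.67767811 0.10526333 0.17      ]
128 0 0.125 [660.27574741 167.8242965 ]
128 -16 0.125 [674.32110698 172.96196122]
128 16 0.125 [646.41086967 162.75472133]
128 -16 0.165 [675.28355468 124.79404869]
128 -16 0.18 [675.64265166 106.52432762]
128 16 0.18 [647.3862976   97.07846081]
```

```bash
python3 -m crank '[{"grip":0,"offset":[0,0,-50],"angular":[0,0,0]},{"grip":0,"offset":[0,0,-100],"angular":[0,0,0]},{"grip":0,"offset":[0,0,-130],"angular":[0,0,0]},{"grip":0.3,"offset":[-30,-30,-130],"angular":[0,0,0]},{"grip":0.6,"offset":[-65,-65,-130],"angular":[0,0,0]},{"grip":1,"offset":[-100,-100,-130],"angular":[0,0,0]},{"grip":1,"offset":[-135,-135,-130],"angular":[0,0,0]},{"grip":1,"offset":[-170,-170,-130],"angular":[0,0,0]},{"grip":1,"offset":[-205,-205,-130],"angular":[0,0,0]},{"grip":1,"offset":[-240,-240,-130],"angular":[0,0,0]}]' 30
python3 - <<'E'
from h import *
s=manip.sense(); print(s['q'],s['tcp_pos'],s['tool_rot'])
E
```

```text
t: 1.25
tcp_pos: [0.3869, 0.2351, 0.3615]
tool_rot: [0.23, 0.973, 0.0, 0.0]
force: [0.6, -0.5, 0.2]
finger_gap: -0.002
[ 2.98398617e-01  1.40247026e-01  1.65457365e+00 -7.10866872e-05
  1.34617700e+00 -8.09088322e-01] [0.38691166 0.23511779 0.36145979] [2.29580625e-01 9.73289601e-01 1.20505610e-04 2.74185763e-04]
```

```bash
python3 -c "
from station import manip
print([a for a in dir(manip) if a[0]!='_'])"
```

```text
['PlanningError', 'grip_depth', 'sense', 'sign_off']
```

```bash
cat > log.py <<'E'
import json,sys
from station import manip
s=manip.sense()
open("log.jsonl","a").write(json.dumps({k:list(map(float,s[k])) for k in("q","tcp_pos","tool_rot")})+"\n")
print(s['t'],[round(x,3) for x in s['q']],[round(float(x),1) for x in s['force']])
E
python3 log.py
python3 -m crank '[{"grip":1,"offset":[-35,-35,0],"angular":[0,0,0]},{"grip":1,"offset":[-70,-70,0],"angular":[0,0,0]},{"grip":1,"offset":[-105,-105,0],"angular":[0,0,0]},{"grip":1,"offset":[-140,-140,0],"angular":[0,0,0]},{"grip":1,"offset":[-170,-175,0],"angular":[0,0,0]},{"grip":1,"offset":[-200,-210,0],"angular":[0,0,0]},{"grip":1,"offset":[-220,-240,0],"angular":[0,0,0]}]'
python3 log.py
python3 -m crank '[{"grip":1,"offset":[0,0,0],"angular":[-8,0,0]},{"grip":1,"offset":[0,0,0],"angular":[-16,0,0]},{"grip":1,"offset":[0,0,0],"angular":[-24,0,0]},{"grip":1,"offset":[0,0,0],"angular":[-30,0,0]},{"grip":1,"offset":[0,0,0],"angular":[-30,0,0]}]'
python3 log.py
python3 -m crank '[{"grip":1,"offset":[0,0,0],"angular":[0,-8,0]},{"grip":1,"offset":[0,0,0],"angular":[0,-16,0]},{"grip":1,"offset":[0,0,0],"angular":[0,-16,0]}]'
python3 log.py
```

```text
1.25 [np.float64(0.298), np.float64(0.14), np.float64(1.655), np.float64(-0.0), np.float64(1.346), np.float64(-0.809)] [0.6, -0.5, 0.2]
t: 1.95
tcp_pos: [0.4769, -0.0789, 0.3613]
tool_rot: [0.231, 0.973, -0.0, 0.0]
force: [0.8, 0.9, -0.3]
finger_gap: -0.002
1.95 [np.float64(-0.395), np.float64(0.19), np.float64(1.592), np.float64(-0.0), np.float64(1.359), np.float64(-1.501)] [0.8, 0.9, -0.3]
t: 2.45
tcp_pos: [0.4752, -0.078, 0.36]
tool_rot: [0.225, 0.939, 0.252, 0.058]
force: [0.7, 0.3, -0.3]
finger_gap: -0.002
2.45 [np.float64(-0.72), np.float64(0.193), np.float64(1.707), np.float64(0.512), np.float64(1.411), np.float64(-1.948)] [0.7, 0.3, -0.3]
t: 2.75
tcp_pos: [0.4727, -0.0722, 0.3601]
tool_rot: [0.255, 0.923, 0.219, 0.187]
force: [0.3, 0.7, 0.6]
finger_gap: -0.002
2.75 [np.float64(-0.753), np.float64(0.065), np.float64(1.892), np.float64(0.638), np.float64(1.129), np.float64(-2.05)] [0.3, 0.7, 0.6]
```

```bash
cat > fk.py <<'E'
import numpy as np, json
from scipy.optimize import least_squares
from scipy.spatial.transform import Rotation as Ro
Z=np.array([0,0,1.]);Y=np.array([0,1.,0])
lim=np.array([[-3.08,3.08],[-.75,2.2],[.22,2.44],[-1.43,4.57],[0,2.65],[-2.85,2.85]])
def chain(q,p):
    h,a1,L2,L3,d,e,Lt,f,c=p
    R=Ro.from_euler('z',q[0]); pts=[np.array([0,0,h])]
    x=pts[0]+R.apply([a1,d,0]); pts.append(x)
    R=R*Ro.from_euler('y',q[1]); x=x+R.apply([0,0,L2]); pts.append(x)
    R=R*Ro.from_euler('y',q[2]); x=x+R.apply([e,f,L3]); pts.append(x)
    R=R*Ro.from_euler('z',q[3])*Ro.from_euler('y',q[4]); 
    R=R*Ro.from_euler('z',q[5]); x=x+R.apply([0,0,Lt]); pts.append(x)
    return R*Ro.from_euler('z',c),x,pts
E
python3 - <<'E'
from fk import *
D=[json.loads(l) for l in open("log.jsonl")]
D.append(dict(q=[ 9.28484679e-01,  5.28469193e-01,  1.43392285e+00,  2.11252002e-05,1.18140221e+00, -1.78503729e-01],tcp_pos=[0.27912598, 0.55839537, 0.23032523],tool_rot=[ 2.29834704e-01,  9.73229057e-01, -1.00549174e-03, -4.48157554e-04]))
def f(p):
    o=[]
    for d in D:
        R,x,_=chain(d['q'],p); o+=list(x-d['tcp_pos'])+list(.3*(R.inv()*Ro.from_quat(d['tool_rot'])).as_rotvec())
    return np.array(o)
def g(p): return np.r_[f(p),1e-4*(p[5]),1e-4*p[7],1e-4*p[1]]
r=min((least_squares(g,[.2,0,.4,.4,.11,0,.25,0,c]) for c in (0,1.57,3.14,-1.57)),key=lambda r:r.cost)
print(r.cost,np.round(r.x,4)); print(np.round(f(r.x).reshape(-1,6)*1e3,1)); np.save("p.npy",r.x)
E
```

```text
6.509403692308544e-11 [ 0.2742 -0.      0.588   0.3917  0.111   0.1141  0.2967  0.      1.5708]
[[-0.  0.  0. -0. -0.  0.]
 [-0.  0.  0. -0. -0.  0.]
 [ 0.  0. -0. -0. -0.  0.]
 [ 0. -0. -0. -0.  0.  0.]
 [ 0. -0.  0.  0.  0. -0.]]
```

Run:
```python
from h import *
for n in ["scene","side","wrist"]:
    p=vision.snapshot(n); cv2.imwrite(f"pics/{n}1.png",p["pixels"][:,:,::-1])
    a=cv2.imread(f"pics/{n}1.png")
    if n=="side": a=cv2.resize(a[140:230,200:300],None,fx=6,fy=6,interpolation=cv2.INTER_CUBIC); cv2.imwrite("pics/side1c.png",a)
    if n=="scene": a=cv2.resize(a[150:270,150:290],None,fx=5,fy=5,interpolation=cv2.INTER_CUBIC); cv2.imwrite("pics/scene1c.png",a)
    if n=="wrist": print(repr(p["R"]),p["t"], -np.array(p["R"]).T@p["t"])
```

```text
array([[ 0.38738698,  0.77505843,  0.49921514],
       [ 0.6237494 , -0.6190885 ,  0.47714371],
       [ 0.67887261,  0.12654588, -0.72326905]]) [-0.30646693 -0.48601472  0.10634504] [ 0.34967795 -0.07681387  0.46180788]
```

View pics/side1c.png

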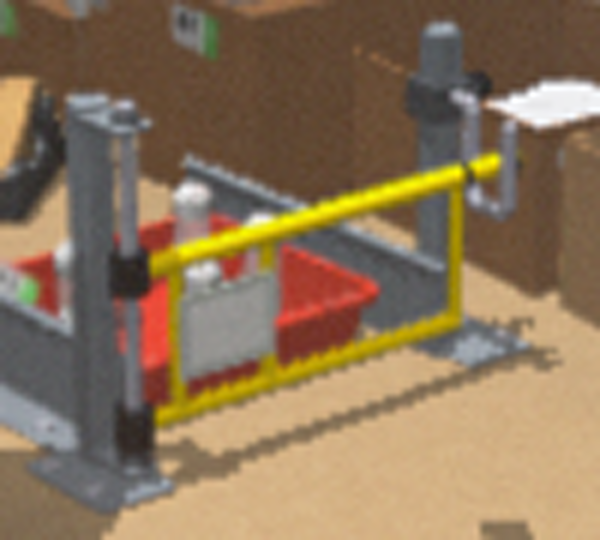

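View pics/wrist1.png

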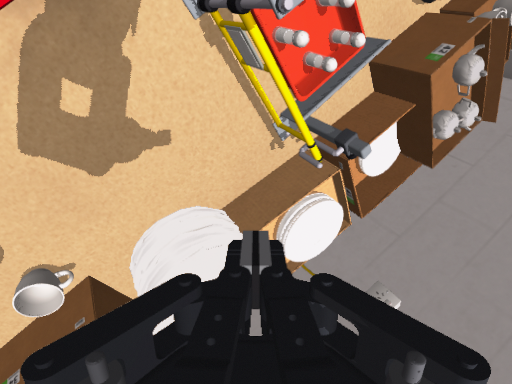

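View pics/scene1c.png

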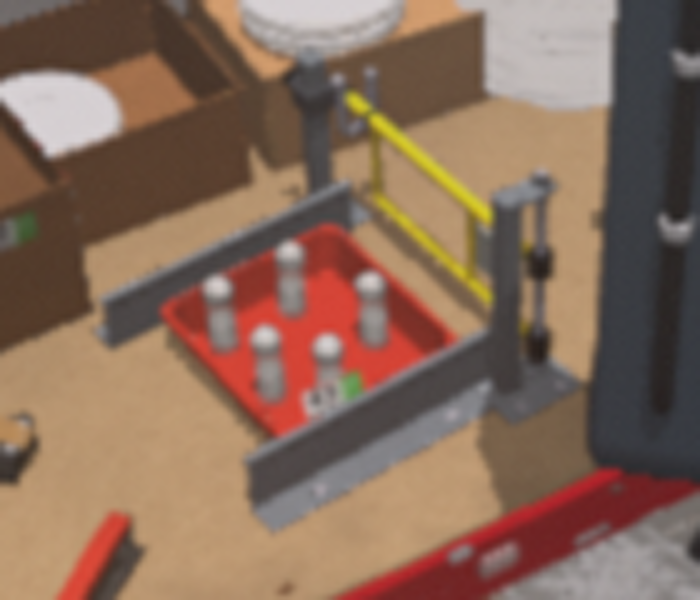

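```bash
cat > fit.py <<'E'
from h import *
import json
E
python3 - <<'E'
from h import *
S=vision.snapshot("side");C=vision.snapshot("scene");W=vision.snapshot("wrist")
s=lambda x,y:(x/6+200-.42,y/6+140-.42); sc=lambda x,y:(x/5+150-.4,y/5+150-.4)
# gate x,z, lane-lateral
obs=[(S,s(455,178),(232,0,125)),(S,s(455,320),(232,0,35)),(S,s(266,240),(92,0,125)),(S,s(268,375),(92,0,35)),(S,s(177,265),(30,0,125)),(S,s(178,408),(30,0,35)),
(S,s(128,272),(0,0,125)),(S,s(124,110),(0,0,220)),(S,s(135,440),(0,0,35)),
(C,sc(352,98),(283,0,125)),(C,sc(374,124),(232,0,125)),(C,sc(378,200),(232,0,35)),(C,sc(474,280),(92,0,35)),(C,sc(542,182),(0,0,220)),(C,sc(540,262),(0,0,125)),
(W,(319,161),(283,0,125)),(W,(281,125),(232,0,35)),(C,sc(250,462),(20,275,62)),(C,sc(350,186),(240,23,62))]
def f(p):
    o=[]
    for cam,uv,(x,y,z) in obs:
        c,n=np.cos(p[2]),np.sin(p[2])
        X=[p[0]+(x*c-y*n)/1000,p[1]+(x*n+y*c)/1000,z/1000]
        o+=list(proj(cam,X)[0]-uv)
    return o
r=least_squares(f,[.427,.074,.12],loss='soft_l1')
print(r.x);print(np.round(np.array(f(r.x)).reshape(-1,2),1))
np.save("gate.npy",r.x)
def w(x,y,z):
    p=r.x;c,n=np.cos(p[2]),np.sin(p[2]);return [p[0]+(x*c-y*n)/1000,p[1]+(x*n+y*c)/1000,z/1000]
im=W["pixels"][:,:,::-1].copy()
for X in [w(x,0,125) for x in (0,92,162,232,258,283)]+[w(x,0,35) for x in (30,92,232)]+[w(258,-16,z) for z in (145,155,165,175)]:
    u=proj(W,X)[0]; cv2.circle(im,tuple(int(round(v)) for v in u),1,(255,0,0),-1)
im=im[0:200,180:400];cv2.imwrite("pics/w1o.png",cv2.resize(im,None,fx=3.5,fy=3,interpolation=cv2.INTER_CUBIC))
E
```

```text
[0.42925571 0.07511285 0.10538571]
[[-0.3  0.2]
 [-0.6  0.6]
 [-0.2 -0.7]
 [-0.3  1.8]
 [-0.4 -0.4]
 [ 0.   1.3]
 [ 0.3  0.7]
 [ 0.1 -0.7]
 [-0.1 -1.6]
 [-2.1 -2.1]
 [ 0.2 -1.7]
 [ 0.1 -1.2]
 [-0.2 -0.5]
 [ 0.4 -3.1]
 [ 0.4 -0.9]
 [ 0.8 -0.3]
 [-1.9 -1.2]
 [-0.9 -1.9]
 [ 0.3 -1.9]]
```

View pics/w1o.png

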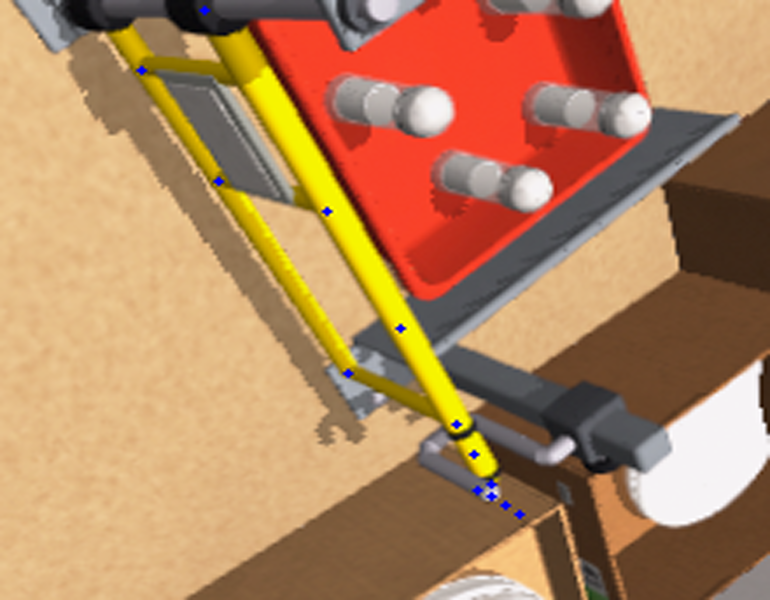

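```bash
cat >> fk.py <<'E'
P=np.load("p.npy")
def ik(pos,R,q0,w=.3):
    def f(q):
        Rr,x,_=chain(q,P); return np.r_[x-pos,w*(Rr.inv()*R).as_rotvec()]
    return least_squares(f,np.clip(q0,lim[:,0]+1e-3,lim[:,1]-1e-3),bounds=(lim[:,0],lim[:,1]),xtol=1e-12,ftol=1e-12)
def mk(d,up_axis,sgn):
    d=np.array(d)/np.linalg.norm(d); v=np.array([0,0,1.])-d*d[2]; v/=np.linalg.norm(v)
    if up_axis=='x': x=sgn*v; y=np.cross(d,x)
    else: y=sgn*v; x=np.cross(y,d)
    return Ro.from_matrix(np.c_[x,y,d])
E
cat > g.py <<'E'
import numpy as np
G=np.load("gate.npy")
def gw(x,y,z,sw=0):
    """gate/lane-from-pin coords mm -> world m"""
    a=G[2]-sw;c,n=np.cos(a),np.sin(a);return np.array([G[0]+(x*c-y*n)/1000,G[1]+(x*n+y*c)/1000,z/1000])
E
python3 - <<'E'
from fk import *; from g import *; from station import manip
q0=manip.sense()['q']; rng=np.random.default_rng(0)
for az in (45,60,75,90):
  for pit in (0,15,30):
    for ax in 'xy':
      for sg in (1,-1):
        a=G[2]+np.radians(az);b=np.radians(pit)
        d=np.array([np.cos(a)*np.cos(b),np.sin(a)*np.cos(b),-np.sin(b)])
        cross=gw(190,0,95); pos=cross+d*.035
        best=[]
        R=mk(d,ax,sg)
        for k in range(12):
            qi=q0 if k==0 else rng.uniform(lim[:,0],lim[:,1])
            r=ik(pos,R,qi)
            if r.cost<1e-8: 
                if not any(np.abs(r.x-b).max()<.02 for b in best): best.append(r.x)
        for q in best:
            pts=chain(q,P)[2]; print(az,pit,ax,sg,np.round(q,2),"wrist",np.round(pts[3],2),"elbow",np.round(pts[2],2))
E
```

```text
45 0 x 1 [-0.47  1.19  1.9   1.78  1.56 -1.52] wrist [ 0.45 -0.11  0.1 ] elbow [ 0.54 -0.15  0.49]
45 0 x -1 [-0.47  1.19  1.9   1.78  1.56  1.62] wrist [ 0.45 -0.11  0.1 ] elbow [ 0.54 -0.15  0.49]
45 0 y -1 [-0.47  1.19  1.9   1.78  1.56  0.05] wrist [ 0.45 -0.11  0.1 ] elbow [ 0.54 -0.15  0.49]
45 15 x 1 [-0.46  1.05  1.94  1.75  1.28 -1.41] wrist [ 0.46 -0.1   0.16] elbow [ 0.51 -0.12  0.57]
45 15 x -1 [-0.46  1.05  1.94  1.75  1.28  1.73] wrist [ 0.46 -0.1   0.16] elbow [ 0.51 -0.12  0.57]
45 15 y -1 [-0.46  1.05  1.94  1.75  1.28  0.16] wrist [ 0.46 -0.1   0.16] elbow [ 0.51 -0.12  0.57]
45 30 x 1 [-0.4   0.91  1.93  1.67  0.99 -1.23] wrist [ 0.48 -0.08  0.23] elbow [ 0.47 -0.08  0.63]
45 30 x -1 [-0.4   0.91  1.93  1.67  0.99  1.91] wrist [ 0.48 -0.08  0.23] elbow [ 0.47 -0.08  0.63]
45 30 y 1 [-0.4   0.91  1.93  1.67  0.99 -2.8 ] wrist [ 0.48 -0.08  0.23] elbow [ 0.47 -0.08  0.63]
45 30 y -1 [-0.4   0.91  1.93  1.67  0.99  0.34] wrist [ 0.48 -0.08  0.23] elbow [ 0.47 -0.08  0.63]
60 0 x 1 [-0.48  1.17  1.74  1.51  1.59 -1.34] wrist [ 0.51 -0.14  0.1 ] elbow [ 0.53 -0.15  0.5 
[... 2709 characters left out ...]
15 x -1 [-0.41  1.09  1.44  1.    1.63  2.1 ] wrist [ 0.64 -0.16  0.16] elbow [ 0.52 -0.1   0.55]
90 15 y 1 [-0.41  1.09  1.44  1.    1.63 -2.61] wrist [ 0.64 -0.16  0.16] elbow [ 0.52 -0.1   0.55]
90 15 y -1 [-0.41  1.09  1.44  1.    1.63  0.53] wrist [ 0.64 -0.16  0.16] elbow [ 0.52 -0.1   0.55]
90 30 x 1 [-0.37  0.98  1.48  0.89  1.43 -0.97] wrist [ 0.64 -0.13  0.23] elbow [ 0.5  -0.07  0.6 ]
90 30 x -1 [-0.37  0.98  1.48  0.89  1.43  2.17] wrist [ 0.64 -0.13  0.23] elbow [ 0.5  -0.07  0.6 ]
90 30 y 1 [-0.37  0.98  1.48  0.89  1.43 -2.54] wrist [ 0.64 -0.13  0.23] elbow [ 0.5  -0.07  0.6 ]
90 30 y -1 [-0.37  0.98  1.48  0.89  1.43  0.6 ] wrist [ 0.64 -0.13  0.23] elbow [ 0.5  -0.07  0.6 ]
```

Run:
```python
from fk import *; from g import *; from station import manip,vision
s=manip.sense(); R=Ro.from_quat(s['tool_rot']); W=vision.snapshot("wrist")
c=-np.array(W['R']).T@W['t']; print("cam in tool",R.inv().apply(c-s['tcp_pos']), "cam axis",R.inv().apply(np.array(W['R'])[2]))
a=G[2]+np.radians(60);b=np.radians(15)
d=np.array([np.cos(a)*np.cos(b),np.sin(a)*np.cos(b),-np.sin(b)])
q=np.array(s['q'])
for sg in(1,-1):
  Rt=mk(d,'x',sg)
  print(sg,"rel rotvec deg",np.degrees((R.inv()*Rt).as_rotvec()))
  for nm,pos in [("pre",gw(190,0,95)-d*.1),("in",gw(190,0,95)+d*.045)]:
    r=ik(pos,Rt,[-.47,1.04,1.78,1.44,1.34,-1.25 if sg>0 else 1.9]); print(nm,pos,r.cost,np.round(r.x,2),"off tool mm",1e3*R.inv().apply(pos-s['tcp_pos']))
print(s['q'],s['t'])
```

```text
cam in tool [ 0.07687484 -0.00019157 -0.14174181] cam axis [-2.99889176e-01 -5.01183477e-04  9.53973915e-01]
1 rel rotvec deg [-21.90730127  49.20011462  88.84797958]
pre [0.57897264 0.00683124 0.1208819 ] 3.1742515502058223e-22 [-0.72  0.97  1.81  1.2   1.43 -1.23] off tool mm [ 23.18087933 -16.21945546 273.18491235]
in [0.63585464 0.13481963 0.08335314] 1.2160843981061924e-27 [-0.45  1.05  1.78  1.46  1.33 -1.24] off tool mm [ 57.41031576  86.28135508 369.864432  ]
-1 rel rotvec deg [-48.09030902 -21.41313889 -79.48944714]
pre [0.57897264 0.00683124 0.1208819 ] 2.55349774849582e-22 [-0.72  0.97  1.81  1.2   1.43  1.92] off tool mm [ 23.18087933 -16.21945546 273.18491235]
in [0.63585464 0.13481963 0.08335314] 4.819843064031184e-28 [-0.45  1.05  1.78  1.46  1.33  1.9 ] off tool mm [ 57.41031576  86.28135508 369.864432  ]
[-0.75432814  0.07161658  1.8804872   0.63904522  1.12904061 -2.05092352] 3.05
```

Run:
```python
from fk import *; from station import manip
s=manip.sense(); R=Ro.from_quat(s['tool_rot']); q=np.array(s['q']); rv=np.array([-21.9,49.2,88.8])
for k in range(1,14):
    r=ik(s['tcp_pos'],R*Ro.from_rotvec(np.radians(rv*k/13)),q); print(k,r.cost<1e-9,np.round(r.x,2),np.round(r.x-q,2).max()); q=r.x
```

```text
1 True [-0.77  0.1   1.85  0.64  1.21 -1.94] 0.11
2 True [-0.78  0.14  1.82  0.64  1.29 -1.84] 0.1
3 True [-0.8   0.17  1.79  0.66  1.36 -1.74] 0.1
4 True [-0.81  0.21  1.77  0.68  1.43 -1.65] 0.09
5 True [-0.83  0.24  1.76  0.7   1.49 -1.56] 0.09
6 True [-0.85  0.28  1.75  0.73  1.54 -1.47] 0.09
7 True [-0.87  0.31  1.75  0.76  1.59 -1.38] 0.09
8 True [-0.89  0.35  1.75  0.79  1.63 -1.3 ] 0.08
9 True [-0.91  0.38  1.76  0.83  1.67 -1.22] 0.08
10 True [-0.92  0.41  1.77  0.86  1.7  -1.13] 0.08
11 True [-0.94  0.44  1.79  0.9   1.73 -1.05] 0.08
12 True [-0.96  0.47  1.81  0.94  1.75 -0.98] 0.08
13 True [-0.98  0.49  1.84  0.98  1.76 -0.9 ] 0.08
```

Smooth. Rotating.

```bash
python3 -m crank '[{"grip":1,"offset":[0,0,0],"angular":[-1.7,3.8,6.8]},{"grip":1,"offset":[0,0,0],"angular":[-3.4,7.6,13.7]},{"grip":1,"offset":[0,0,0],"angular":[-5.1,11.4,20.5]},{"grip":1,"offset":[0,0,0],"angular":[-6.7,15.1,27.3]},{"grip":1,"offset":[0,0,0],"angular":[-8.4,18.9,34.2]},{"grip":1,"offset":[0,0,0],"angular":[-10.1,22.7,41]},{"grip":1,"offset":[0,0,0],"angular":[-11.8,26.5,47.8]},{"grip":1,"offset":[0,0,0],"angular":[-13.5,30.3,54.6]},{"grip":1,"offset":[0,0,0],"angular":[-15.2,34.1,61.5]},{"grip":1,"offset":[0,0,0],"angular":[-16.9,37.8,68.3]}]'
python3 - <<'E'
from fk import *; from g import *; from station import manip
s=manip.sense(); R=Ro.from_quat(s['tool_rot']); q=np.array(s['q'])
a=G[2]+np.radians(60);b=np.radians(15)
d=np.array([np.cos(a)*np.cos(b),np.sin(a)*np.cos(b),-np.sin(b)]);Rt=mk(d,'x',1)
print(np.degrees((R.inv()*Rt).as_rotvec()))
pos=gw(190,0,95)-d*.1; print(1e3*R.inv().apply(pos-s['tcp_pos']))
rv=(R.inv()*Rt).as_rotvec()
for k in range(1,9):
    r=ik(s['tcp_pos']+(pos-s['tcp_pos'])*k/8,R*Ro.from_rotvec(rv*min(1,k/4)),q); print(k,r.cost<1e-9,np.round(r.x,2),np.abs(r.x-q).max().round(2),np.round(chain(r.x,P)[2][3],2)); q=r.x
E
```

```text
t: 4.1
tcp_pos: [0.4771, -0.0773, 0.3609]
tool_rot: [0.611, 0.594, 0.475, -0.222]
force: [-0.9, 0.2, -0.4]
finger_gap: -0.003
[-4.93251395 11.19535875 20.2334712 ]
[-174.96288613    8.46678513  210.71712367]
1 True [-0.91  0.48  1.81  0.91  1.66 -1.11] 0.07 [ 0.39 -0.32  0.45]
2 True [-0.89  0.56  1.83  0.96  1.62 -1.1 ] 0.08 [ 0.4  -0.31  0.41]
3 True [-0.87  0.64  1.86  1.01  1.58 -1.09] 0.08 [ 0.41 -0.31  0.36]
4 True [-0.85  0.73  1.87  1.07  1.55 -1.08] 0.08 [ 0.41 -0.3   0.32]
5 True [-0.81  0.79  1.87  1.1   1.51 -1.13] 0.06 [ 0.42 -0.29  0.29]
6 True [-0.78  0.85  1.85  1.14  1.48 -1.16] 0.06 [ 0.44 -0.28  0.26]
7 True [-0.75  0.91  1.83  1.17  1.45 -1.2 ] 0.06 [ 0.45 -0.27  0.23]
8 True [-0.72  0.97  1.81  1.2   1.43 -1.23] 0.06 [ 0.46 -0.26  0.2 ]
```

```bash
python3 -m crank '[{"grip":1,"offset":[-22,1,26],"angular":[-1.2,2.8,5.1]},{"grip":1,"offset":[-44,2,52],"angular":[-2.5,5.6,10.1]},{"grip":1,"offset":[-66,3,79],"angular":[-3.7,8.4,15.2]},{"grip":1,"offset":[-87,4,105],"angular":[-4.9,11.2,20.2]},{"grip":1,"offset":[-109,5,131],"angular":[-4.9,11.2,20.2]},{"grip":1,"offset":[-131,6,158],"angular":[-4.9,11.2,20.2]},{"grip":1,"offset":[-153,7,184],"angular":[-4.9,11.2,20.2]},{"grip":1,"offset":[-175,8,210],"angular":[-4.9,11.2,20.2]},{"grip":1,"offset":[-175,8,210],"angular":[-4.9,11.2,20.2]}]'
python3 - <<'E'
from fk import *; from g import *; from h import *
s=manip.sense(); R=Ro.from_quat(s['tool_rot'])
a=G[2]+np.radians(60);b=np.radians(15)
d=np.array([np.cos(a)*np.cos(b),np.sin(a)*np.cos(b),-np.sin(b)]);Rt=mk(d,'x',1)
print(np.degrees((R.inv()*Rt).as_rotvec()))
for x in (.045,): print(1e3*R.inv().apply(gw(190,0,95)+d*x-s['tcp_pos']))
for n in ["side","wrist","scene"]:
    p=vision.snapshot(n);a=p["pixels"][:,:,::-1]
    if n=="side": a=cv2.resize(a[120:240,190:310],None,fx=5,fy=5,interpolation=cv2.INTER_CUBIC); print(ray(p,(375,262),0))
    cv2.imwrite(f"pics/{n}2.png",a)
E
```

```text
t: 5.0
tcp_pos: [0.5784, 0.0081, 0.1173]
tool_rot: [0.665, 0.434, 0.509, -0.333]
force: [0.4, 0.2, -0.3]
finger_gap: -0.007
[-0.29844658  0.11183762  0.0778641 ]
[  3.52876656   1.76286322 143.15476178]
[ 0.64651591 -0.39335986  0.        ]
```

View pics/side2.png

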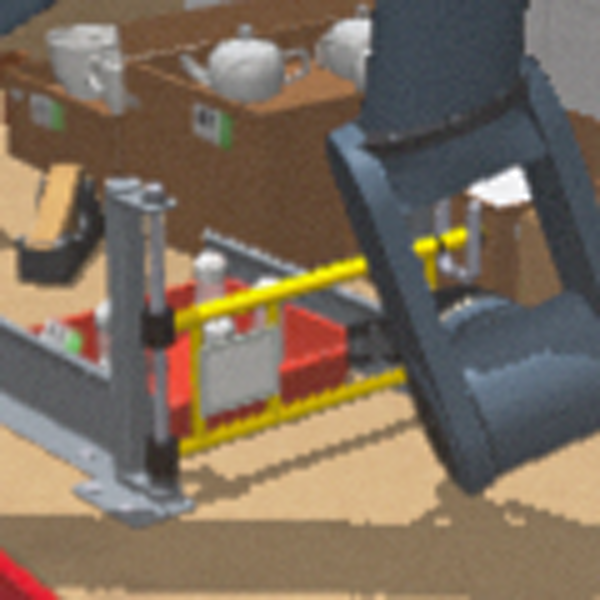

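View pics/wrist2.png

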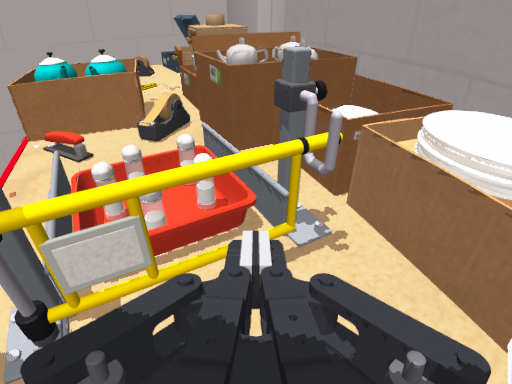

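```bash
python3 -m crank '[{"grip":1,"offset":[3,2,20],"angular":[0,0,0]},{"grip":1,"offset":[3,2,45],"angular":[0,0,0]},{"grip":1,"offset":[3,2,70],"angular":[0,0,0]},{"grip":1,"offset":[3,2,90],"angular":[0,0,0]},{"grip":1,"offset":[3,2,105],"angular":[0,0,0]},{"grip":1,"offset":[3,2,120],"angular":[0,0,0]},{"grip":1,"offset":[3,2,130],"angular":[0,0,0]},{"grip":1,"offset":[3,2,138],"angular":[0,0,0]},{"grip":1,"offset":[3,2,138],"angular":[0,0,0]}]'
python3 - <<'E'
from fk import *; from g import *; from h import *
s=manip.sense(); R=Ro.from_quat(s['tool_rot'])
print(s['force'],s['tcp_pos'],R.as_matrix().round(3)); 
print("up in tool",R.inv().apply([0,0,1]),"gate -y in tool",R.inv().apply(gw(0,-1000,0)-gw(0,0,0)),"gate x",R.inv().apply(gw(1000,0,0)-gw(0,0,0)))
p=vision.snapshot("wrist");cv2.imwrite("pics/wrist3.png",p["pixels"][:,:,::-1])
E
```

```text
t: 6.05
tcp_pos: [0.6341, 0.1293, 0.0882]
tool_rot: [0.664, 0.435, 0.51, -0.331]
force: [-0.1, -0.5, -0.0]
finger_gap: 0.005
[-0.13475786 -0.54557549 -0.04165772] [0.63414204 0.12927443 0.08819735] [[ 0.101  0.915  0.39 ]
 [ 0.241 -0.403  0.883]
 [ 0.965  0.005 -0.261]]
up in tool [ 0.96536034  0.00463577 -0.26087914] gate -y in tool [-0.22861348  0.49693371 -0.83713366] gate x [0.12575888 0.86777612 0.4807799 ]
```

View pics/wrist3.png

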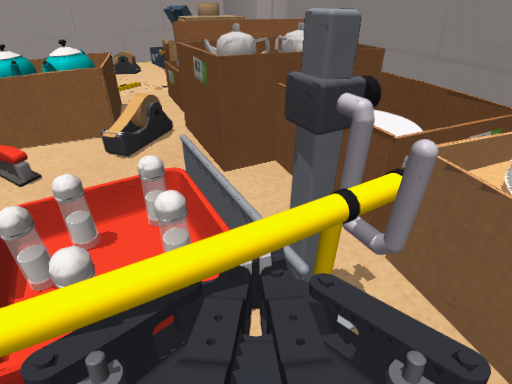

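```bash
python3 -m crank '[{"grip":1,"offset":[3.9,0,-1],"angular":[0,0,0]},{"grip":1,"offset":[7.7,0,-2.1],"angular":[0,0,0]},{"grip":1,"offset":[9.7,0,-2.6],"angular":[0,0,0]},{"grip":1,"offset":[11.6,0,-3.1],"angular":[0,0,0]},{"grip":1,"offset":[13.5,0,-3.6],"angular":[0,0,0]},{"grip":1,"offset":[15.4,0,-4.2],"angular":[0,0,0]},{"grip":1,"offset":[17.4,0,-4.7],"angular":[0,0,0]},{"grip":1,"offset":[19.3,0,-5.2],"angular":[0,0,0]}]'
python3 - <<'E'
from h import *
print(manip.sense()['force'])
p=vision.snapshot("wrist");cv2.imwrite("pics/wrist4.png",p["pixels"][:,:,::-1])
p=vision.snapshot("scene");cv2.imwrite("pics/scene4.png",cv2.resize(p["pixels"][150:270,150:290,::-1],None,fx=5,fy=5,interpolation=cv2.INTER_CUBIC))
E
```

```text
t: 6.9
tcp_pos: [0.6341, 0.1286, 0.1085]
tool_rot: [0.664, 0.435, 0.51, -0.33]
force: [0.6, -0.5, -2.3]
finger_gap: -0.002
[ 0.64789785 -0.51364611 -2.32906487]
```

View pics/wrist4.png

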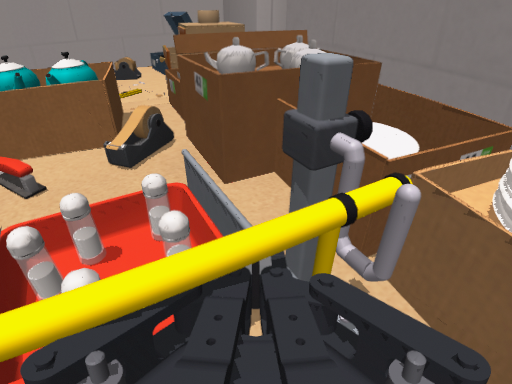

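View pics/scene4.png

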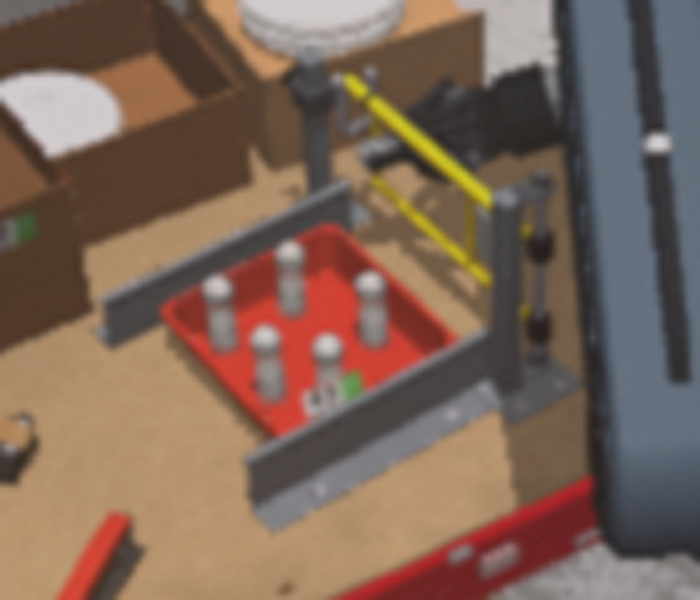

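```bash
python3 -m crank '[{"grip":1,"offset":[3.9,0,-1],"angular":[0,0,0]},{"grip":1,"offset":[7.7,0,-2.1],"angular":[0,0,0]},{"grip":1,"offset":[11.6,0,-3.1],"angular":[0,0,0]},{"grip":1,"offset":[15.4,0,-4.2],"angular":[0,0,0]},{"grip":1,"offset":[19.3,0,-5.2],"angular":[0,0,0]},{"grip":1,"offset":[23.2,0,-6.3],"angular":[0,0,0]},{"grip":1,"offset":[27,0,-7.3],"angular":[0,0,0]},{"grip":1,"offset":[30,0,-8.1],"angular":[0,0,0]},{"grip":1,"offset":[30,0,-8.1],"angular":[0,0,0]}]'
python3 - <<'E'
from h import *; from g import *
print(manip.sense()['force'])
p=vision.snapshot("wrist");im=p["pixels"][:,:,::-1].copy()
for L,c in ((40,(255,0,0)),(46,(0,255,0)),(52,(255,0,255))):
    for x in (232,258,283):
        u=proj(p,gw(x,0,125+L))[0];cv2.circle(im,tuple(int(round(v)) for v in u),2,c,-1)
cv2.imwrite("pics/wrist5.png",im)
p=vision.snapshot("scene");cv2.imwrite("pics/scene5.png",cv2.resize(p["pixels"][150:270,150:290,::-1],None,fx=5,fy=5,interpolation=cv2.INTER_CUBIC))
E
```

```text
t: 7.9
tcp_pos: [0.6341, 0.1287, 0.14]
tool_rot: [0.664, 0.435, 0.511, -0.33]
force: [0.6, -0.4, -3.4]
finger_gap: -0.0
[ 0.58931366 -0.36822864 -3.38583071]
```

View pics/wrist5.png

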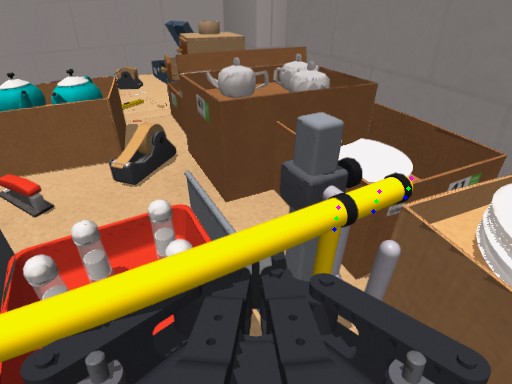

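View pics/scene5.png

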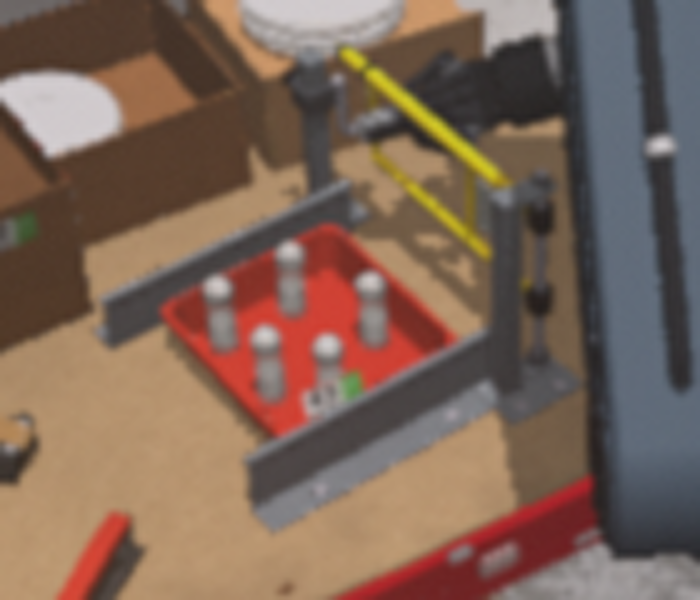

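```bash
python3 -m crank '[{"grip":1,"offset":[3,4,-0.8],"angular":[0,0,0]},{"grip":1,"offset":[3,8,-0.8],"angular":[0,0,0]},{"grip":1,"offset":[3,12,-0.8],"angular":[0,0,0]},{"grip":1,"offset":[3,15,-0.8],"angular":[0,0,0]},{"grip":1,"offset":[3,18,-0.8],"angular":[0,0,0]}]'
cat > arc.py <<'E'
import sys
from fk import *; from g import *; from h import *
s=manip.sense(); R=Ro.from_quat(s['tool_rot']); x=np.array(s['tcp_pos']); pin=gw(0,0,0); q=np.array(s['q'])
for th in map(float,sys.argv[1:]):
    Z=Ro.from_euler('z',-th); v=x-pin; v[2]=0; y=pin+Z.apply(v); y[2]=x[2]
    r=ik(y,Z*R,q); q2=r.x
    print(th,np.round(1e3*R.inv().apply(y-x),1),np.degrees((R.inv()*Z*R).as_rotvec()).round(1),r.cost<1e-9,np.round(q2,2))
E
python3 arc.py .03 .06 .09 .12 .15 .18 .21 .24 .27 .3
python3 - <<'E'
from h import *; from g import *
print(manip.sense()['force'])
p=vision.snapshot("wrist");im=p["pixels"][:,:,::-1].copy()
cv2.imwrite("pics/wrist6.png",im)
E
```

```text
t: 8.5
tcp_pos: [0.6496, 0.1219, 0.1422]
tool_rot: [0.664, 0.435, 0.509, -0.331]
force: [-4.7, -0.5, -3.2]
finger_gap: 0.003
0.03 [-1.5  3.9 -5.4] [-1.7 -0.   0.4] True [-0.47  0.94  1.77  1.43  1.34 -1.13]
0.06 [ -2.9   7.5 -10.8] [-3.3 -0.   0.9] True [-0.48  0.93  1.78  1.45  1.33 -1.14]
0.09 [ -4.5  11.1 -16.4] [-5.  -0.   1.3] True [-0.49  0.93  1.8   1.48  1.32 -1.15]
0.12 [ -6.   14.4 -22. ] [-6.6 -0.   1.8] True [-0.5   0.93  1.81  1.5   1.31 -1.16]
0.15 [ -7.6  17.6 -27.8] [-8.3 -0.   2.2] True [-0.51  0.93  1.83  1.52  1.31 -1.18]
0.18 [ -9.2  20.5 -33.7] [-10.   -0.    2.7] True [-0.52  0.93  1.84  1.54  1.3  -1.19]
0.21 [-10.8  23.3 -39.6] [-11.6  -0.    3.1] True [-0.53  0.93  1.86  1.56  1.29 -1.21]
0.24 [-12.4  26.  -45.6] [-13.3  -0.    3.6] True [-0.54  0.93  1.87  1.59  1.28 -1.22]
0.27 [-14.1  28.4 -51.7] [-14.9  -0.    4. ] True [-0.55  0.93  1.89  1.61  1.28 -1.24]
0.3 [-15.7  30.6 -57.8] [-16.6  -0.    4.5] True [-0.56  0.93  1.91  1.63  1.27 -1.25]
[-4.67484795 -0.48304777 -3.18714888]
```

View pics/wrist6.png

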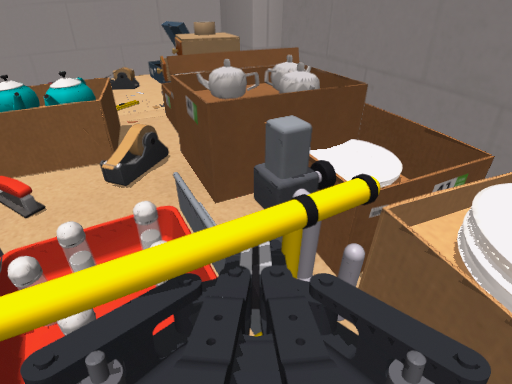

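```bash
python3 -m crank '[{"grip":1,"offset":[-0.7,1.5,-2.7],"angular":[-0.8,0,0.2]},{"grip":1,"offset":[-1.5,3.4,-5.4],"angular":[-1.7,0,0.4]},{"grip":1,"offset":[-2.9,6.5,-10.8],"angular":[-3.3,0,0.9]},{"grip":1,"offset":[-4.5,10,-16.4],"angular":[-5,0,1.3]},{"grip":1,"offset":[-6,13.4,-22],"angular":[-6.6,0,1.8]}]'
python3 - <<'E'
from h import *; from g import *
p=vision.snapshot("wrist");im=p["pixels"][:,:,::-1].copy()
cv2.imwrite("pics/wrist7.png",im)
E
```

```text
t: 9.05
tcp_pos: [0.6531, 0.0947, 0.1425]
tool_rot: [0.69, 0.393, 0.529, -0.299]
force: [-4.3, 0.0, -3.2]
finger_gap: 0.004
```

View pics/wrist7.png

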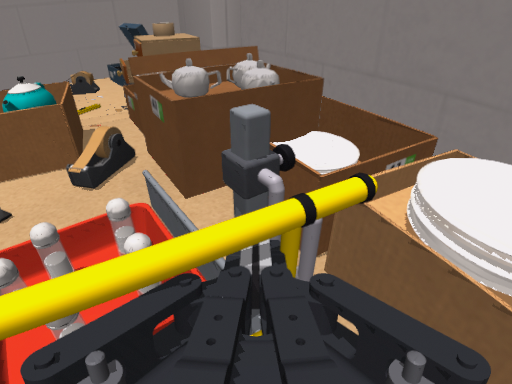

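```bash
python3 arc.py .04 .08 .12 .16 .2 .24
```

```text
0.04 [-1.9  5.1 -7.1] [-2.2 -0.   0.6] True [-0.52  0.93  1.84  1.53  1.3  -1.19]
0.08 [ -3.9   9.9 -14.5] [-4.4 -0.   1.2] True [-0.53  0.93  1.86  1.56  1.29 -1.21]
0.12 [ -6.   14.4 -22. ] [-6.6 -0.   1.8] True [-0.54  0.93  1.88  1.59  1.28 -1.23]
0.16 [ -8.1  18.6 -29.6] [-8.9 -0.   2.4] True [-0.56  0.93  1.9   1.62  1.28 -1.25]
0.2 [-10.2  22.4 -37.5] [-11.1  -0.    3. ] True [-0.57  0.93  1.92  1.66  1.27 -1.27]
0.24 [-12.3  25.9 -45.5] [-13.3  -0.    3.6] True [-0.58  0.93  1.94  1.69  1.26 -1.29]
```

```bash
python3 -m crank '[{"grip":1,"offset":[-1.9,5.1,-7.1],"angular":[-2.2,0,0.6]},{"grip":1,"offset":[-3.9,9.9,-14.5],"angular":[-4.4,0,1.2]},{"grip":1,"offset":[-6,14.4,-22],"angular":[-6.6,0,1.8]},{"grip":1,"offset":[-8.1,18.4,-29.6],"angular":[-8.9,0,2.4]},{"grip":1,"offset":[-10.2,22,-37.5],"angular":[-11.1,0,3]},{"grip":1,"offset":[-12.3,25,-45.5],"angular":[-13.3,0,3.6]},{"grip":1,"offset":[-12.3,25,-45.5],"angular":[-13.3,0,3.6]}]'
python3 - <<'E'
from h import *; from g import *
from scipy.spatial.transform import Rotation as Ro
R=Ro.from_quat(manip.sense()['tool_rot']); print(R.inv().apply([0,0,1]))
p=vision.snapshot("wrist");im=p["pixels"][:,:,::-1].copy()
for L in (45,48,51):
  for sw,c in ((.32,(255,0,0)),(.36,(0,255,0)),(.4,(255,0,255))):
    for x in (232,283):
        u=proj(p,gw(x,0,125+L,sw))[0];cv2.circle(im,tuple(int(round(v)) for v in u),1,c,-1)
cv2.imwrite("pics/wrist8.png",im)
p=vision.snapshot("scene");cv2.imwrite("pics/scene8.png",cv2.resize(p["pixels"][150:270,150:290,::-1],None,fx=5,fy=5,interpolation=cv2.INTER_CUBIC))
E
```

```text
t: 9.8
tcp_pos: [0.6507, 0.0408, 0.1426]
tool_rot: [0.732, 0.307, 0.562, -0.233]
force: [-3.6, 1.4, -3.1]
finger_gap: -0.0
[ 0.96562773  0.00282122 -0.25991371]
```

View pics/wrist8.png

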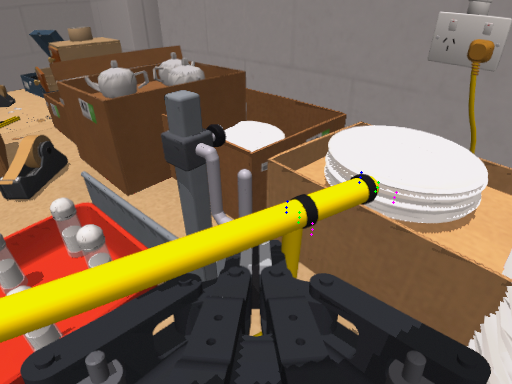

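View pics/scene8.png

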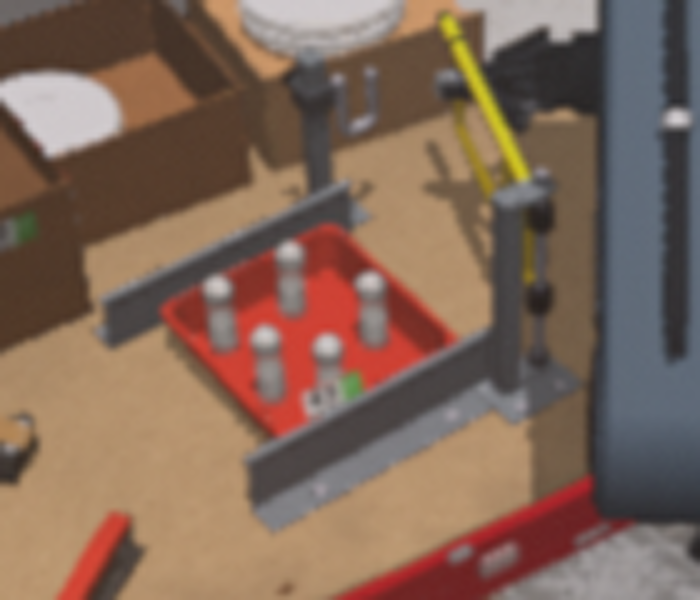

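```bash
python3 -m crank '[{"grip":1,"offset":[-5.8,-1,1.6],"angular":[0,0,0]},{"grip":1,"offset":[-11.6,-1,3.1],"angular":[0,0,0]},{"grip":1,"offset":[-17.4,-2,4.7],"angular":[0,0,0]},{"grip":1,"offset":[-23.2,-2,6.2],"angular":[0,0,0]},{"grip":1,"offset":[-29,-3,7.8],"angular":[0,0,0]},{"grip":1,"offset":[-34.8,-3,9.4],"angular":[0,0,0]},{"grip":1,"offset":[-40.6,-4,10.9],"angular":[0,0,0]},{"grip":1,"offset":[-46.4,-4,12.5],"angular":[0,0,0]},{"grip":1,"offset":[-52,-4,14],"angular":[0,0,0]},{"grip":1,"offset":[-57,-5,15.3],"angular":[0,0,0]}]'
python3 - <<'E'
from h import *; from g import *
p=vision.snapshot("wrist");im=p["pixels"][:,:,::-1].copy()
for L in (0,):
  for sw,c in ((.32,(255,0,0)),(.36,(0,255,0))):
    for x in (162,232,283):
        u=proj(p,gw(x,0,125+L,sw))[0];cv2.circle(im,tuple(int(round(v)) for v in u),1,c,-1)
cv2.imwrite("pics/wrist9.png",im)
p=vision.snapshot("scene");cv2.imwrite("pics/scene9.png",cv2.resize(p["pixels"][150:270,150:290,::-1],None,fx=5,fy=5,interpolation=cv2.INTER_CUBIC))
E
```

```text
t: 10.9
tcp_pos: [0.6476, 0.0454, 0.0837]
tool_rot: [0.731, 0.308, 0.562, -0.234]
force: [-0.2, 0.7, -0.5]
finger_gap: 0.001
```

View pics/wrist9.png

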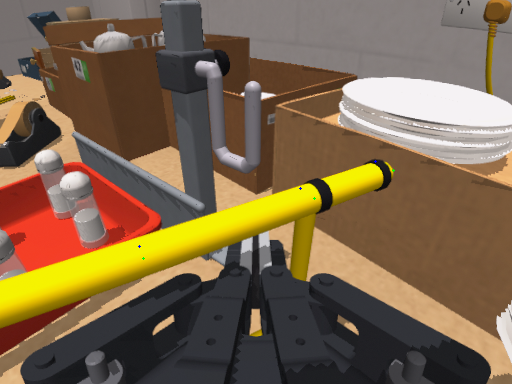

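View pics/scene9.png

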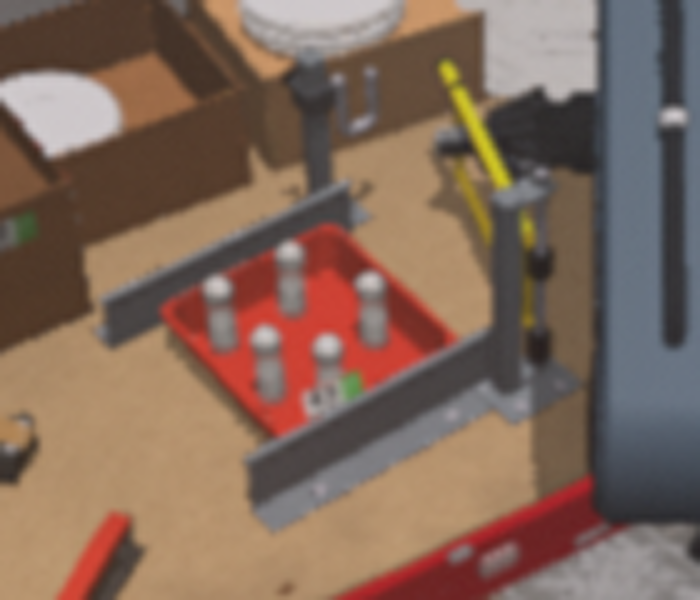

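```bash
python3 -m crank '[{"grip":1,"offset":[0,0,-15],"angular":[0,0,0]},{"grip":1,"offset":[0,0,-35],"angular":[0,0,0]},{"grip":1,"offset":[0,0,-65],"angular":[0,0,0]},{"grip":1,"offset":[0,0,-95],"angular":[0,0,0]},{"grip":1,"offset":[20,0,-115],"angular":[0,0,0]},{"grip":1,"offset":[60,0,-125],"angular":[0,0,0]},{"grip":1,"offset":[100,0,-135],"angular":[0,0,0]},{"grip":1,"offset":[140,0,-145],"angular":[0,0,0]},{"grip":1,"offset":[180,0,-140],"angular":[0,0,0]},{"grip":1,"offset":[220,0,-120],"angular":[0,0,0]}]'
python3 - <<'E'
from fk import *; from g import *; from station import manip
s=manip.sense(); R=Ro.from_quat(s['tool_rot']); q=np.array(s['q']); x=s['tcp_pos']; print(q.round(2))
a=np.pi
Rt=Ro.from_matrix(np.c_[[np.cos(a),np.sin(a),0],np.cross([0,0,-1],[np.cos(a),np.sin(a),0]),[0,0,-1]])
rv=(R.inv()*Rt).as_rotvec(); print(np.degrees(rv),np.degrees(np.linalg.norm(rv)))
pos=gw(150,40,260,.33); print(pos,1e3*R.inv().apply(pos-x))
n=13
for k in range(1,n+1):
    r=ik(x+(pos-x)*k/n,R*Ro.from_rotvec(rv*k/n),q); print(k,r.cost<1e-9,np.round(r.x,2),np.abs(r.x-q).max().round(2)); q=r.x
E
```

```text
t: 12.0
tcp_pos: [0.6056, 0.0032, 0.3297]
tool_rot: [0.731, 0.307, 0.562, -0.233]
force: [0.8, -1.2, -0.5]
finger_gap: -0.002
[-0.71  0.51  1.97  1.46  1.32 -0.9 ]
[  85.22058267  -35.35736313 -110.81269674] 144.1948147406133
[0.58439694 0.0806985  0.26      ] [-56.57459699 -69.84221988  56.85298192]
1 True [-0.69  0.52  1.89  1.34  1.36 -0.94] 0.13
2 True [-0.67  0.52  1.82  1.22  1.39 -0.99] 0.12
3 True [-0.63  0.52  1.74  1.1   1.41 -1.04] 0.11
4 True [-0.59  0.52  1.67  0.99  1.43 -1.09] 0.11
5 True [-0.55  0.52  1.61  0.88  1.45 -1.15] 0.11
6 True [-0.49  0.51  1.56  0.77  1.46 -1.21] 0.11
7 True [-0.44  0.51  1.51  0.67  1.46 -1.27] 0.11
8 True [-0.38  0.5   1.48  0.56  1.44 -1.34] 0.11
9 True [-0.32  0.49  1.46  0.45  1.42 -1.4 ] 0.11
10 True [-0.25  0.48  1.45  0.34  1.38 -1.47] 0.11
11 True [-0.19  0.47  1.45  0.23  1.33 -1.53] 0.11
12 True [-0.12  0.46  1.46  0.12  1.27 -1.58] 0.11
13 True [-0.05  0.45  1.49  0.    1.2  -1.62] 0.12
```

```bash
python3 -m crank '[{"grip":1,"offset":[-3,-4,3],"angular":[4.7,-2,-6.2]},{"grip":1,"offset":[-6,-8,6],"angular":[9.5,-3.9,-12.3]},{"grip":1,"offset":[-9,-12,9],"angular":[14.2,-5.9,-18.5]},{"grip":1,"offset":[-13,-16,13],"angular":[18.9,-7.9,-24.6]},{"grip":1,"offset":[-16,-19,16],"angular":[23.7,-9.8,-30.8]},{"grip":1,"offset":[-19,-23,19],"angular":[28.4,-11.8,-36.9]},{"grip":1,"offset":[-22,-27,22],"angular":[33.1,-13.7,-43.1]},{"grip":1,"offset":[-25,-31,25],"angular":[37.9,-15.7,-49.3]},{"grip":1,"offset":[-28,-35,28],"angular":[42.6,-17.7,-55.4]},{"grip":1,"offset":[-31,-39,32],"angular":[47.3,-19.6,-61.6]}]'
cat > rel.py <<'E'
# rel.py az gx gy z sw : pose tool-down with tool x at az, at gate coords
import sys
from fk import *; from g import *; from station import manip
a,gx,gy,z,sw=map(float,sys.argv[1:6])
s=manip.sense(); R=Ro.from_quat(s['tool_rot']); q=np.array(s['q']); x=s['tcp_pos']
Rt=Ro.from_matrix(np.c_[[np.cos(a),np.sin(a),0],np.cross([0,0,-1],[np.cos(a),np.sin(a),0]),[0,0,-1]])
rv=(R.inv()*Rt).as_rotvec(); pos=gw(gx,gy,z,sw)
print("rot",np.degrees(rv).round(1),np.degrees(np.linalg.norm(rv)).round(1),"off",(1e3*R.inv().apply(pos-x)).round(1),"world",pos.round(3))
n=10
for k in range(1,n+1):
    r=ik(x+(pos-x)*k/n,R*Ro.from_rotvec(rv*k/n),q)
    if k==n or r.cost>1e-9: print(k,r.cost<1e-9,np.round(r.x,2),np.round(chain(r.x,P)[2][2:4],2).tolist())
    q=r.x
E
python3 rel.py 3.1416 150 40 260 .33
```

```text
t: 13.0
tcp_pos: [0.5932, 0.0476, 0.2889]
tool_rot: [0.405, 0.85, 0.312, -0.131]
force: [-0.9, -0.3, -0.4]
finger_gap: 0.002
rot [ 37.7 -15.8 -48.8] 63.7 off [12.  -3.3 43.1] world [0.584 0.081 0.26 ]
10 True [-0.05  0.45  1.49  0.    1.2  -1.62] [[0.26, 0.1, 0.8], [0.58, 0.08, 0.56]]
```

```bash
python3 -m crank '[{"grip":1,"offset":[1,0,5],"angular":[4.7,-2,-6.1]},{"grip":1,"offset":[3,-1,11],"angular":[9.4,-3.9,-12.2]},{"grip":1,"offset":[4,-1,16],"angular":[14.1,-5.9,-18.3]},{"grip":1,"offset":[6,-2,22],"angular":[18.8,-7.9,-24.4]},{"grip":1,"offset":[8,-2,27],"angular":[23.6,-9.9,-30.5]},{"grip":1,"offset":[9,-2,32],"angular":[28.3,-11.9,-36.6]},{"grip":1,"offset":[10,-3,38],"angular":[33,-13.8,-42.7]},{"grip":1,"offset":[12,-3,43],"angular":[37.7,-15.8,-48.8]},{"grip":1,"offset":[12,-3,43],"angular":[37.7,-15.8,-48.8]}]'
python3 rel.py 3.1416 150 40 95 .33
python3 - <<'E'
from h import *
p=vision.snapshot("wrist");cv2.imwrite("pics/wrist10.png",p["pixels"][:,:,::-1])
p=vision.snapshot("side");cv2.imwrite("pics/side10.png",cv2.resize(p["pixels"][80:240,170:330,::-1],None,fx=3.7,fy=3.7,interpolation=cv2.INTER_CUBIC))
E
```

```text
t: 13.9
tcp_pos: [0.5828, 0.0836, 0.26]
tool_rot: [0.001, 1.0, 0.001, -0.002]
force: [0.5, 0.2, 0.8]
finger_gap: -0.002
rot [ 0.2 -0.2 -0.1] 0.3 off [ -2.2  -3.4 165. ] world [0.584 0.081 0.095]
10 True [-0.05  0.66  1.63  0.    0.84 -1.62] [[0.37, 0.09, 0.74], [0.58, 0.08, 0.39]]
```

View pics/wrist10.png

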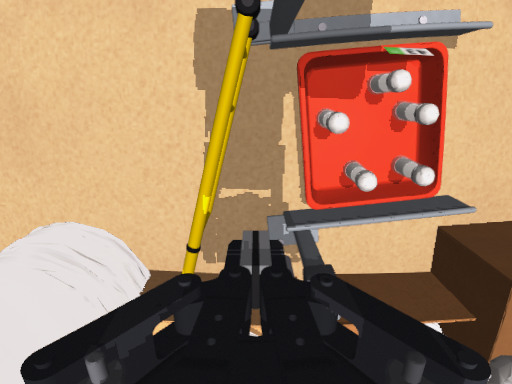

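View pics/side10.png

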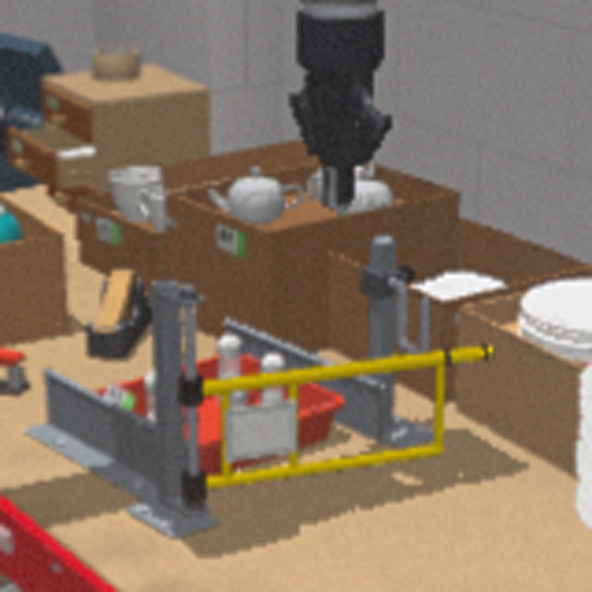

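```bash
python3 -m crank '[{"grip":1,"offset":[-2,-2,40],"angular":[0,0,0]},{"grip":1,"offset":[-2,-2,80],"angular":[0,0,0]},{"grip":1,"offset":[-2,-2,115],"angular":[0,0,0]},{"grip":1,"offset":[-2,-2,145],"angular":[0,0,0]},{"grip":1,"offset":[-2,-2,163],"angular":[0,0,0]},{"grip":1,"offset":[-2,-2,163],"angular":[0,0,0]}]'
python3 - <<'E'
from fk import *; from g import *; from h import *
s=manip.sense();x=s['tcp_pos'];R=Ro.from_quat(s['tool_rot']);q=np.array(s['q'])
print(s['force'])
for sw in np.arange(.33,1.66,.07):
    p=gw(150,20,97,sw); r=ik(p,R,q); q=r.x
    print(round(sw,2),(1e3*R.inv().apply(p-x)).round(0),r.cost<1e-9,np.round(q,2))
E
```

```text
t: 14.6
tcp_pos: [0.5855, 0.0776, 0.0943]
tool_rot: [0.005, 1.0, 0.002, -0.004]
force: [1.0, -0.3, 0.4]
finger_gap: 0.002
[ 0.95584566 -0.27308818  0.42809884]
0.33 [  5. -16.  -3.] True [-0.09  0.66  1.64  0.    0.85 -1.65]
0.4 [  7. -27.  -3.] True [-0.11  0.65  1.65  0.    0.84 -1.67]
0.47 [  9. -37.  -3.] True [-0.12  0.65  1.66  0.    0.84 -1.69]
0.54 [ 11. -48.  -3.] True [-0.14  0.65  1.67  0.    0.83 -1.71]
0.61 [ 15. -58.  -3.] True [-0.16  0.64  1.68  0.    0.83 -1.73]
0.68 [ 19. -67.  -3.] True [-0.18  0.64  1.69  0.    0.82 -1.74]
0.75 [ 24. -77.  -3.] True [-0.2   0.64  1.7   0.    0.81 -1.76]
0.82 [ 29. -86.  -3.] True [-0.22  0.63  1.72  0.    0.8  -1.78]
0.89 [ 35. -95.  -3.] True [-0.23  0.62  1.73  0.    0.79 -1.8 ]
0.96 [  42. -103.   -3.] True [-0.25  0.62  1.75  0.    0.78 -1.82]
1.03 [  49. -111.   -3.] True [-0.27  0.61  1.76  0.    0.77 -1.83]
1.1 [  57. -118.   -3.] True [-0.29  0.61  1.78  0.    0.76 -1.85]
1.17 [  65. -125.   -3.] True [-0.3   0.6   1.8   0.    0.75 -1.87]
1.24 [  74. -131.   -3.] True [-0.32  0.59  1.82  0.    0.74 -1.88]
1.31 [  83. -136.   -3.] True [-0.34  0.58  1.84  0.    0.72 -1.9 ]
1.38 [  92. -141.   -2.] True [-0.35  0.58  1.86  0.    0.71 -1.91]
1.45 [ 102. -145.   -2.] True [-0.37  0.57  1.89  0.    0.69 -1.93]
1.52 [ 112. -149.   -2.] True [-0.38  0.56  1.91  0.    0.68 -1.94]
1.59 [ 122. -151.   -2.] True [-0.4   0.55  1.93  0.    0.66 -1.96]
```

```bash
python3 -m crank '[{"grip":1,"offset":[3,-6,0],"angular":[0,0,0]},{"grip":1,"offset":[4,-12,0],"angular":[0,0,0]},{"grip":1,"offset":[5,-18,0],"angular":[0,0,0]},{"grip":1,"offset":[7,-26,0],"angular":[0,0,0]},{"grip":1,"offset":[9,-36,0],"angular":[0,0,0]},{"grip":1,"offset":[11,-47,0],"angular":[0,0,0]},{"grip":1,"offset":[15,-57,0],"angular":[0,0,0]},{"grip":1,"offset":[19,-67,0],"angular":[0,0,0]}]'
python3 - <<'E'
from fk import *; from g import *; from h import *
s=manip.sense();x=s['tcp_pos'];R=Ro.from_quat(s['tool_rot']);q=np.array(s['q'])
for sw in np.arange(.75,1.66,.07):
    p=gw(150,20,94,sw); print(round(sw,2),(1e3*R.inv().apply(p-x)).round(0))
p=vision.snapshot("wrist");cv2.imwrite("pics/wrist11.png",p["pixels"][:,:,::-1])
E
```

```text
t: 15.4
tcp_pos: [0.5673, 0.0114, 0.097]
tool_rot: [0.003, 1.0, 0.001, -0.0]
force: [0.6, 2.3, 0.2]
finger_gap: 0.001
0.75 [  6. -10.   3.]
0.82 [ 12. -20.   3.]
0.89 [ 18. -28.   3.]
0.96 [ 24. -36.   3.]
1.03 [ 31. -44.   3.]
1.1 [ 39. -51.   3.]
1.17 [ 47. -58.   3.]
1.24 [ 56. -64.   3.]
1.31 [ 65. -70.   3.]
1.38 [ 75. -74.   3.]
1.45 [ 84. -78.   3.]
1.52 [ 94. -82.   3.]
1.59 [105. -85.   3.]
```

View pics/wrist11.png

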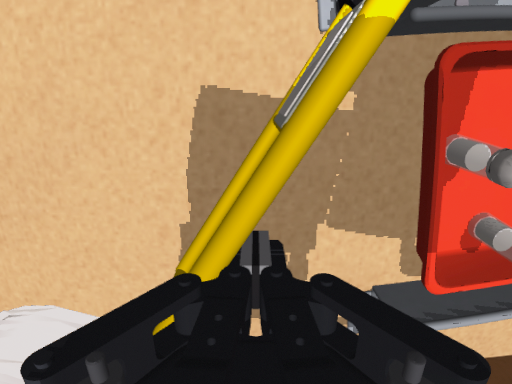

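```bash
python3 -m crank '[{"grip":1,"offset":[6,-10,0],"angular":[0,0,0]},{"grip":1,"offset":[12,-20,0],"angular":[0,0,0]},{"grip":1,"offset":[18,-28,0],"angular":[0,0,0]},{"grip":1,"offset":[24,-36,0],"angular":[0,0,0]},{"grip":1,"offset":[31,-44,0],"angular":[0,0,0]},{"grip":1,"offset":[39,-51,0],"angular":[0,0,0]},{"grip":1,"offset":[47,-58,0],"angular":[0,0,0]},{"grip":1,"offset":[56,-64,0],"angular":[0,0,0]},{"grip":1,"offset":[65,-70,0],"angular":[0,0,0]},{"grip":1,"offset":[75,-74,0],"angular":[0,0,0]}]'
python3 -m crank '[{"grip":1,"offset":[9,-4,0],"angular":[0,0,0]},{"grip":1,"offset":[19,-8,0],"angular":[0,0,0]},{"grip":1,"offset":[30,-11,0],"angular":[0,0,0]},{"grip":1,"offset":[38,-12,0],"angular":[0,0,0]},{"grip":1,"offset":[38,-12,0],"angular":[0,0,0]}]'
python3 - <<'E'
from fk import *; from g import *; from h import *
p=vision.snapshot("wrist");cv2.imwrite("pics/wrist12.png",p["pixels"][:,:,::-1])
p=vision.snapshot("side");im=p["pixels"][:,:,::-1].copy()
for sw,c in ((1.5,(255,0,0)),(1.6,(0,255,0)),(1.7,(255,0,255))):
    for xx,z in ((283,125),(232,35)):
        u=proj(p,gw(xx,0,z,sw))[0];cv2.circle(im,tuple(int(round(v)) for v in u),1,c,-1)
cv2.imwrite("pics/side12.png",cv2.resize(im[100:260,170:330],None,fx=3.7,fy=3.7,interpolation=cv2.INTER_CUBIC))
E
```

```text
t: 16.45
tcp_pos: [0.4922, -0.0621, 0.097]
tool_rot: [0.003, 1.0, 0.001, 0.0]
force: [2.3, 0.3, 0.7]
finger_gap: -0.001
t: 16.95
tcp_pos: [0.453, -0.0732, 0.0969]
tool_rot: [0.003, 1.0, 0.001, -0.001]
force: [1.4, -0.3, -0.3]
finger_gap: -0.002
```

View pics/wrist12.png

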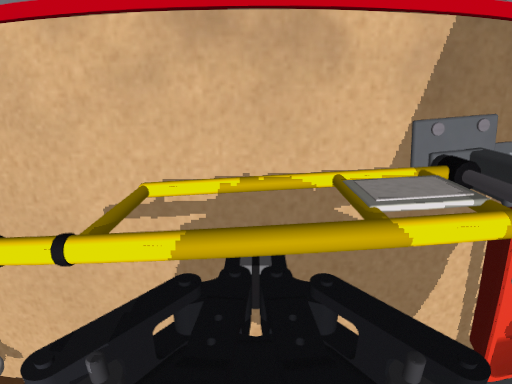

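View pics/side12.png

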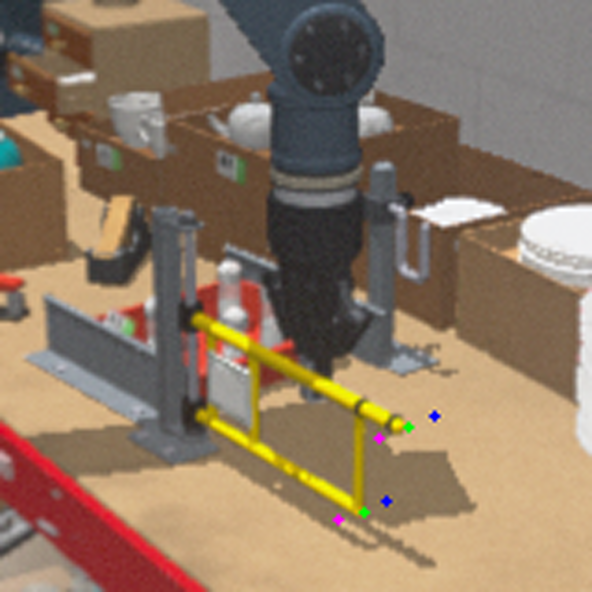

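```bash
python3 -m crank '[{"grip":1,"offset":[-8,3,0],"angular":[0,0,0]},{"grip":1,"offset":[-20,3,-5],"angular":[0,0,0]},{"grip":1,"offset":[-22,3,-45],"angular":[0,0,0]},{"grip":1,"offset":[-22,3,-90],"angular":[0,0,0]},{"grip":1,"offset":[-22,3,-135],"angular":[0,0,0]},{"grip":1,"offset":[-22,3,-180],"angular":[0,0,0]},{"grip":0.7,"offset":[-22,3,-225],"angular":[0,0,0]},{"grip":0.4,"offset":[-22,3,-235],"angular":[0,0,0]}]'
python3 rel.py 1.676 130 230 330 0
python3 - <<'E'
from h import *; from g import *
C=vision.snapshot("scene");im=C["pixels"][:,:,::-1].copy()
cv2.imwrite("pics/scene13.png",cv2.resize(im[140:290,90:290],None,fx=4,fy=4,interpolation=cv2.INTER_CUBIC))
p=vision.snapshot("side");cv2.imwrite("pics/side13.png",cv2.resize(p["pixels"][100:260,130:330,::-1],None,fx=3.7,fy=3.7,interpolation=cv2.INTER_CUBIC))
E
```

```text
t: 17.85
tcp_pos: [0.4799, -0.0715, 0.3376]
tool_rot: [0.002, 1.0, -0.001, 0.005]
force: [0.7, -0.9, 0.1]
finger_gap: 0.33
rot [ 0.4  0.6 83.7] 83.7 off [-52.6 389.2   7.4] world [0.534 0.318 0.33 ]
10 True [ 0.36  0.43  1.32 -0.    1.39  0.25] [[0.19, 0.19, 0.81], [0.53, 0.32, 0.63]]
```

View pics/scene13.png

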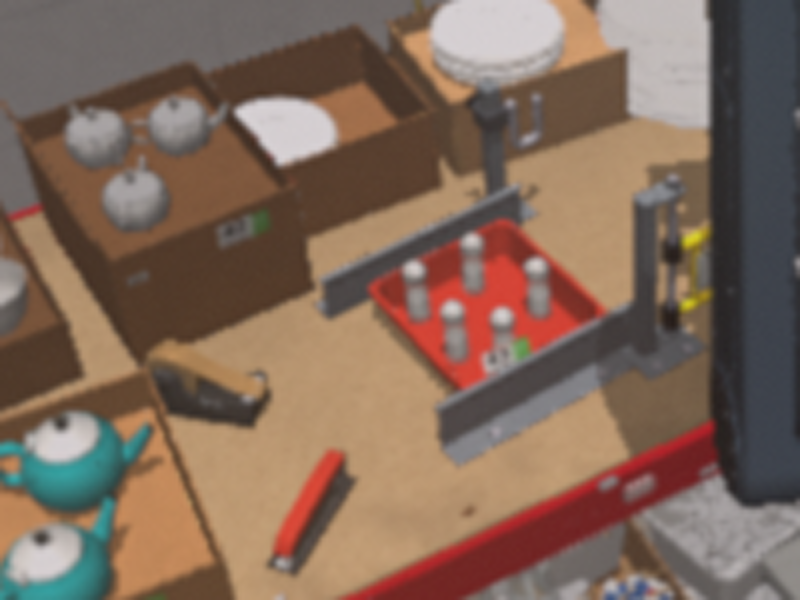

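View pics/side13.png

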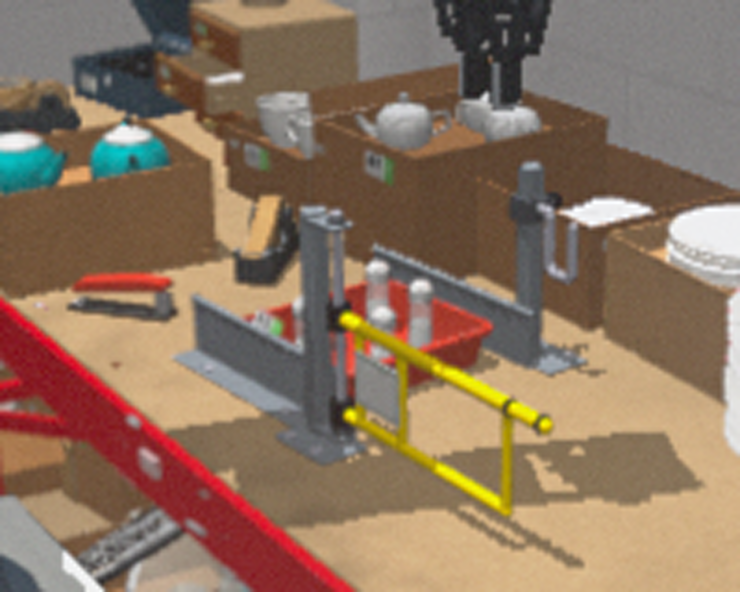

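Run:
```python
from h import *; from g import *
C=vision.snapshot("scene")
f=lambda x,y:(x/4+90-.4,y/4+140-.4)
def lg(X):
    d=X[:2]-G[:2];c,n=np.cos(G[2]),np.sin(G[2]);return np.round([(d[0]*c+d[1]*n)*1e3-130,(-d[0]*n+d[1]*c)*1e3])
for nm,u,z in [("rearfar",(371,291),.042),("frontfar",(500,221),.042),("frontnear",(607,305),.042),("rearnear~",(465,390),.042),("disp",(265,385),.02),("disp2",(205,415),0),("stap",(340,460),.03),("stap2",(280,565),.0),("boxcorner",(312,290),0)]:
    print(nm,lg(ray(C,f(*u),z)))
```

```text
rearfar [ 80. 236.]
frontfar [89. 67.]
frontnear [-88.  54.]
rearnear~ [-98. 236.]
disp [ 49. 380.]
disp2 [ 68. 440.]
stap [-90. 373.]
stap2 [-140.  469.]
boxcorner [161. 267.]
```

```bash
python3 -m crank '[{"grip":0.2,"offset":[-5,39,0],"angular":[0,0,7]},{"grip":0,"offset":[-10,78,0],"angular":[0,0,15]},{"grip":0,"offset":[-15,117,0],"angular":[0,0,23]},{"grip":0,"offset":[-20,156,0],"angular":[0,0,31]},{"grip":0,"offset":[-25,195,0],"angular":[0,0,39]},{"grip":0,"offset":[-30,234,0],"angular":[0,0,47]},{"grip":0,"offset":[-35,273,0],"angular":[0,0,55]},{"grip":0,"offset":[-40,312,0],"angular":[0,0,63]},{"grip":0,"offset":[-45,351,0],"angular":[0,0,71]},{"grip":0,"offset":[-47,390,0],"angular":[0,0,79]}]'
python3 rel.py 1.676 126 275 200 0;python3 rel.py 1.676 126 275 12 0
python3 - <<'E'
from h import *; from g import *
C=vision.snapshot("wrist");im=C["pixels"][:,:,::-1].copy()
cv2.imwrite("pics/wrist14.png",im)
E
```

```text
t: 19.0
tcp_pos: [0.5247, 0.3202, 0.3291]
tool_rot: [0.64, 0.768, -0.002, -0.002]
force: [0.9, -0.3, -0.6]
finger_gap: 0.997
rot [-0.3 -0.   4.3] 4.4 off [ 40.6   9.1 129.1] world [0.526 0.362 0.2  ]
10 True [0.43 0.58 1.43 0.   1.13 0.32] [[0.25, 0.23, 0.77], [0.53, 0.36, 0.5]]
rot [-0.3 -0.   4.3] 4.4 off [ 40.5  10.2 317.1] world [0.526 0.362 0.012]
10 True [ 0.43  0.84  1.53 -0.    0.77  0.32] [[0.35, 0.28, 0.67], [0.53, 0.36, 0.31]]
```

View pics/wrist14.png

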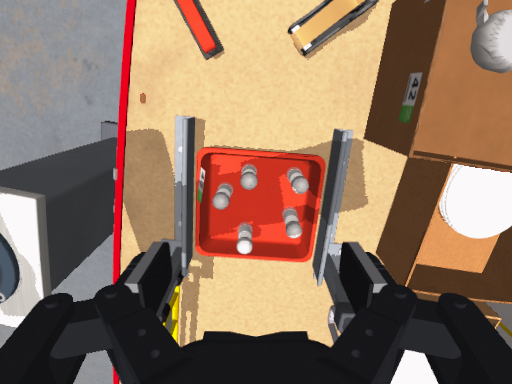

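```bash
python3 -m crank '[{"grip":0,"offset":[20,5,10],"angular":[0,0,4.3]},{"grip":0,"offset":[41,10,40],"angular":[0,0,4.3]},{"grip":0,"offset":[41,10,85],"angular":[0,0,4.3]},{"grip":0,"offset":[41,10,130],"angular":[0,0,4.3]},{"grip":0,"offset":[41,10,170],"angular":[0,0,4.3]},{"grip":0,"offset":[41,10,210],"angular":[0,0,4.3]},{"grip":0,"offset":[41,10,245],"angular":[0,0,4.3]},{"grip":0,"offset":[41,10,275],"angular":[0,0,4.3]},{"grip":0,"offset":[41,10,300],"angular":[0,0,4.3]},{"grip":0,"offset":[41,10,317],"angular":[0,0,4.3]}]'
python3 - <<'E'
from h import *; from g import *
from fk import *
s=manip.sense();R=Ro.from_quat(s['tool_rot'])
print(s['force'],"lane -y in tool",R.inv().apply(gw(0,-1000,0)-gw(0,0,0)))
def lg(X):
    d=X[:2]-G[:2];c,n=np.cos(G[2]),np.sin(G[2]);return np.round([(d[0]*c+d[1]*n)*1e3-130,(-d[0]*n+d[1]*c)*1e3])
print(lg(s['tcp_pos']))
q=s['q']
for y in range(275,-60,-40):
    X=gw(126,y,12); r=ik(X,R,q);q=r.x; print(y,r.cost<1e-9,q.round(2))
C=vision.snapshot("scene");im=C["pixels"][:,:,::-1].copy()
cv2.imwrite("pics/scene15.png",cv2.resize(im[140:290,90:290],None,fx=4,fy=4,interpolation=cv2.INTER_CUBIC))
p=vision.snapshot("side");cv2.imwrite("pics/side15.png",cv2.resize(p["pixels"][100:260,130:330,::-1],None,fx=3.7,fy=3.7,interpolation=cv2.INTER_CUBIC))
E
```

```text
t: 20.05
tcp_pos: [0.5245, 0.3602, 0.0111]
tool_rot: [0.666, 0.746, -0.003, -0.003]
force: [-0.6, -0.2, 0.1]
finger_gap: 1.0
[-0.58164027 -0.21975007  0.09662301] lane -y in tool [-9.99978145e-01 -6.60438404e-03  3.02802523e-04]
[ -5. 273.]
275 True [0.43 0.84 1.53 0.   0.79 0.31]
235 True [0.37 0.82 1.58 0.   0.75 0.25]
195 True [0.3  0.81 1.62 0.   0.72 0.19]
155 True [0.23 0.8  1.65 0.   0.7  0.12]
115 True [0.16 0.79 1.68 0.   0.67 0.05]
75 True [ 0.09  0.79  1.71 -0.    0.66 -0.02]
35 True [ 0.02  0.78  1.72 -0.    0.65 -0.09]
-5 True [-0.05  0.78  1.73 -0.    0.64 -0.16]
-45 True [-0.12  0.78  1.73 -0.    0.64 -0.23]
```

View pics/scene15.png

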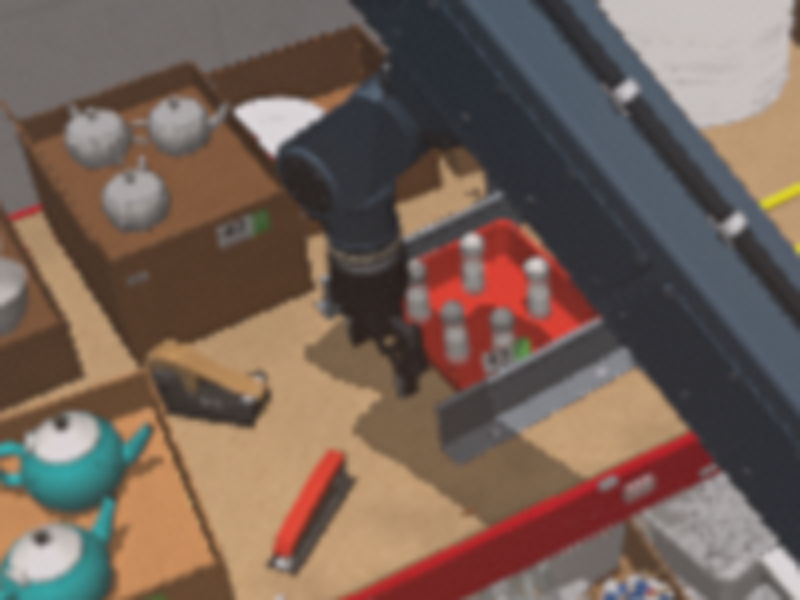

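View pics/side15.png

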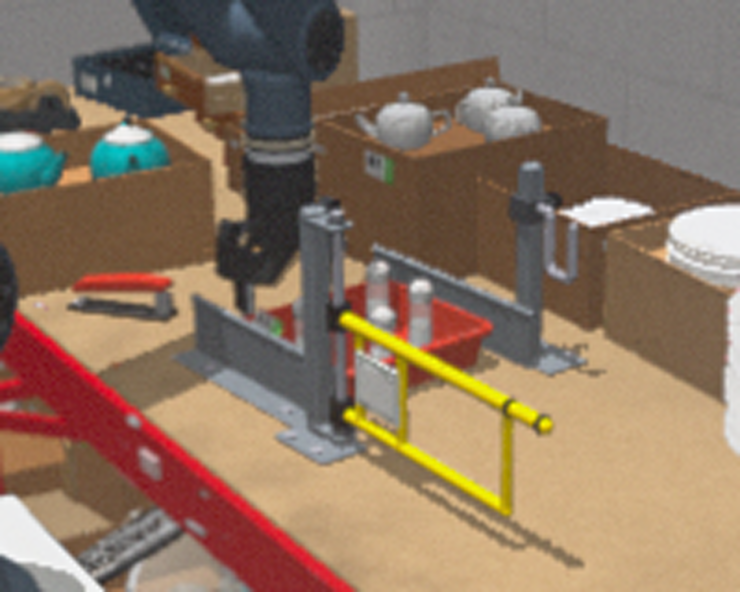

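```bash
python3 -m crank '[{"grip":0,"offset":[-8,0,0],"angular":[0,0,0]},{"grip":0,"offset":[-15,0,0],"angular":[0,0,0]},{"grip":0,"offset":[-20,0,0],"angular":[0,0,0]},{"grip":0,"offset":[-25,0,0],"angular":[0,0,0]},{"grip":0,"offset":[-32,0,0],"angular":[0,0,0]},{"grip":0,"offset":[-40,0,0],"angular":[0,0,0]},{"grip":0,"offset":[-50,0,0],"angular":[0,0,0]},{"grip":0,"offset":[-60,0,0],"angular":[0,0,0]},{"grip":0,"offset":[-70,0,0],"angular":[0,0,0]},{"grip":0,"offset":[-80,0,0],"angular":[0,0,0]}]'
python3 - <<'E'
from h import *
p=vision.snapshot("side");cv2.imwrite("pics/side16.png",cv2.resize(p["pixels"][100:260,130:330,::-1],None,fx=3.7,fy=3.7,interpolation=cv2.INTER_CUBIC))
E
```

```text
t: 21.15
tcp_pos: [0.5377, 0.2825, 0.0166]
tool_rot: [0.667, 0.745, 0.002, -0.001]
force: [-0.6, 4.3, 3.8]
finger_gap: 1.0
```

View pics/side16.png

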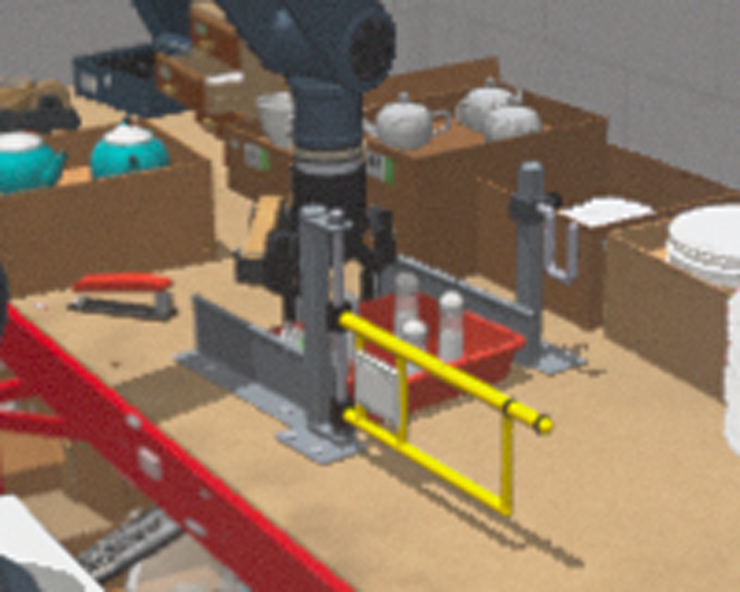

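```bash
python3 -m crank '[{"grip":0,"offset":[-11,0,0],"angular":[0,0,0]},{"grip":0,"offset":[-22,0,0],"angular":[0,0,0]},{"grip":0,"offset":[-33,0,0],"angular":[0,0,0]},{"grip":0,"offset":[-44,0,0],"angular":[0,0,0]},{"grip":0,"offset":[-55,0,0],"angular":[0,0,0]},{"grip":0,"offset":[-66,0,0],"angular":[0,0,0]},{"grip":0,"offset":[-77,0,0],"angular":[0,0,0]},{"grip":0,"offset":[-88,0,0],"angular":[0,0,0]},{"grip":0,"offset":[-98,0,0],"angular":[0,0,0]},{"grip":0,"offset":[-106,0,0],"angular":[0,0,0]}]'
python3 - <<'E'
from h import *
p=vision.snapshot("side");cv2.imwrite("pics/side17.png",cv2.resize(p["pixels"][100:260,130:330,::-1],None,fx=3.7,fy=3.7,interpolation=cv2.INTER_CUBIC))
E
```

```text
t: 22.2
tcp_pos: [0.5486, 0.1767, 0.0158]
tool_rot: [0.667, 0.745, 0.001, -0.001]
force: [-0.6, 5.8, 3.1]
finger_gap: 0.997
```

View pics/side17.png

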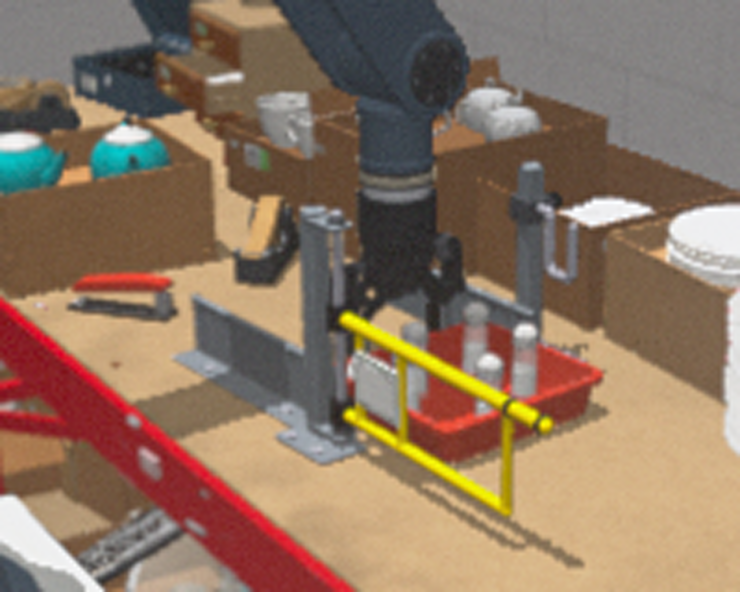

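```bash
python3 -m crank '[{"grip":0,"offset":[-11,0,0],"angular":[0,0,0]},{"grip":0,"offset":[-22,0,0],"angular":[0,0,0]},{"grip":0,"offset":[-33,0,0],"angular":[0,0,0]},{"grip":0,"offset":[-44,0,0],"angular":[0,0,0]},{"grip":0,"offset":[-55,0,0],"angular":[0,0,0]},{"grip":0,"offset":[-66,0,0],"angular":[0,0,0]},{"grip":0,"offset":[-77,0,0],"angular":[0,0,0]},{"grip":0,"offset":[-88,0,0],"angular":[0,0,0]},{"grip":0,"offset":[-98,0,0],"angular":[0,0,0]},{"grip":0,"offset":[-104,0,0],"angular":[0,0,0]}]'
python3 - <<'E'
from h import *
p=vision.snapshot("side");cv2.imwrite("pics/side18.png",cv2.resize(p["pixels"][100:260,160:360,::-1],None,fx=3.7,fy=3.7,interpolation=cv2.INTER_CUBIC))
p=vision.snapshot("wrist");cv2.imwrite("pics/wrist18.png",p["pixels"][:,:,::-1])
from g import *
d=manip.sense()['tcp_pos'][:2]-G[:2];c,n=np.cos(G[2]),np.sin(G[2]);print([(d[0]*c+d[1]*n)*1e3-130,(-d[0]*n+d[1]*c)*1e3])
E
```

```text
t: 23.25
tcp_pos: [0.5596, 0.0733, 0.0152]
tool_rot: [0.667, 0.745, 0.001, -0.001]
force: [-1.1, 6.2, 3.8]
finger_gap: 1.002
[np.float64(-0.4555338115236225), np.float64(-16.266374186006594)]
```

View pics/side18.png

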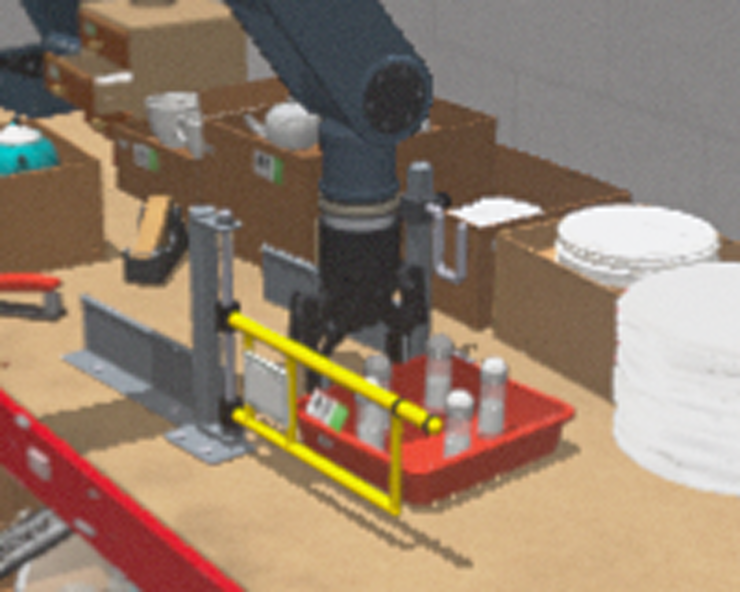

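Run:
```python
from h import *; from g import *
S=vision.snapshot("side")
def lg(X):
    d=X[:2]-G[:2];c,n=np.cos(G[2]),np.sin(G[2]);return np.round([(d[0]*c+d[1]*n)*1e3-130,(-d[0]*n+d[1]*c)*1e3])
for u in [(574,410),(418,477),(440,345)]: print(lg(ray(S,(u[0]/3.7+160-.4,u[1]/3.7+100-.4),.042)))
```

```text
[  93. -201.]
[ -97. -208.]
[104. -17.]
```

View pics/wrist18.png

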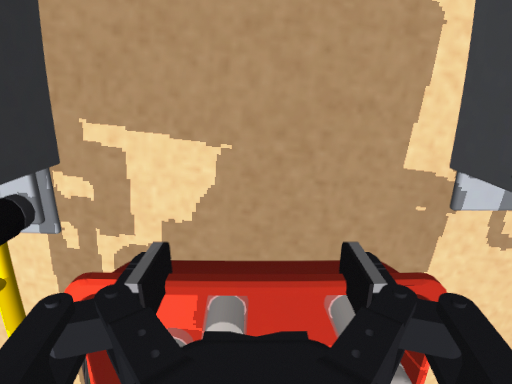

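```bash
python3 -m crank '[{"grip":0,"offset":[-6,0,0],"angular":[0,0,0]},{"grip":0,"offset":[-12,0,0],"angular":[0,0,0]},{"grip":0,"offset":[-14,0,0],"angular":[0,0,0]},{"grip":0,"offset":[-10,0,0],"angular":[0,0,0]},{"grip":0,"offset":[0,0,0],"angular":[0,0,0]},{"grip":0,"offset":[12,0,0],"angular":[0,0,0]},{"grip":0,"offset":[20,0,-20],"angular":[0,0,0]},{"grip":0,"offset":[20,0,-60],"angular":[0,0,0]},{"grip":0,"offset":[20,0,-100],"angular":[0,0,0]},{"grip":0,"offset":[20,0,-145],"angular":[0,0,0]}]'
python3 -m crank '[{"grip":0,"offset":[0,0,-45],"angular":[0,0,0]},{"grip":0,"offset":[0,0,-90],"angular":[0,0,0]},{"grip":0,"offset":[0,0,-130],"angular":[0,0,0]},{"grip":0,"offset":[0,0,-150],"angular":[0,0,0]},{"grip":0,"offset":[0,0,-150],"angular":[0,0,0]}]'
python3 - <<'E'
from h import *
from g import *
p=vision.snapshot("side");im=p["pixels"][:,:,::-1].copy()
for sw,c in ((1.5,(255,0,0)),(1.6,(0,255,0))):
    for xx,z in ((283,125),(232,35)):
        u=proj(p,gw(xx,0,z,sw))[0];cv2.circle(im,tuple(int(round(v)) for v in u),1,c,-1)
cv2.imwrite("pics/side19.png",cv2.resize(im[100:260,160:360],None,fx=3.7,fy=3.7,interpolation=cv2.INTER_CUBIC))
cv2.imwrite("pics/side19f.png",im)
E
```

```text
t: 24.4
tcp_pos: [0.5568, 0.0943, 0.161]
tool_rot: [0.666, 0.746, 0.0, -0.002]
force: [0.7, -1.2, -0.1]
finger_gap: 0.999
t: 24.9
tcp_pos: [0.5596, 0.0938, 0.3143]
tool_rot: [0.666, 0.746, 0.003, 0.002]
force: [0.7, 0.2, 0.2]
finger_gap: 1.003
```

View pics/side19.png

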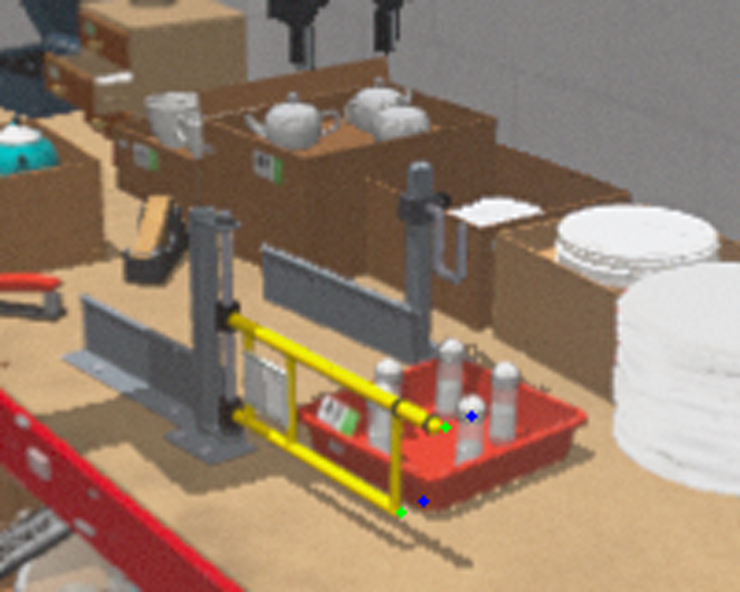

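View pics/side19f.png

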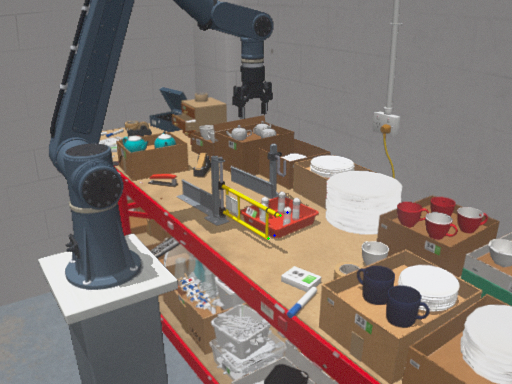

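Run:
```python
from h import *; from g import *
S=vision.snapshot("side")
def lg(X):
    d=X[:2]-G[:2];c,n=np.cos(G[2]),np.sin(G[2]);return np.round([(d[0]*c+d[1]*n)*1e3-130,(-d[0]*n+d[1]*c)*1e3])
for u in [(586,416),(437,485)]: print(lg(ray(S,(u[0]/3.7+160-.4,u[1]/3.7+100-.4),.042)))
s=manip.sense(); print(s['t'],abs(s['qd']).max())
print(manip.sign_off())
```

```text
[  92. -216.]
[ -95. -228.]
25.0 0.029952278667561578
the job is handed in; nothing more can be done
None
```

The job is handed in, at 25 s on the robot's clock: the tray is out of the lane in front of the gate posts, and the gate stands open and down. No verdict was reported.

- **Gate:** With the shut fingers under its top rail I lifted it to about 50 mm, which cleared the hook tip. I drew it out with a finger bearing on the outer upright and let it down at about 0.33 rad in front of the hook. Then I pushed it open from behind to about 1.6 rad. In the force readings between moves, the highest during any gate contact was about 6 N.
- **Tray:** With the gripper open and both fingertips on its rear wall I slid it straight out. The force was about 7 N and it stayed on the worktop.

**Last checks, from the final side picture:**
- The tray's front edge is 216 to 228 mm in front of the gate line. That puts its centre at about -130 mm, with an error of several millimetres, against the -100 mm needed. It stands flat.
- The gate's rail end and bottom corner match a 1.6 rad swing with the gate down.
- The gripper is at z = 0.31 m and touches nothing.
- The stapler, pad, marker and cup look as they did at the start. I did not measure their positions again, and the tape roll is mostly hidden in that view.
- No check failed. The one disagreement is between two estimates of the tray's centre: about -130 mm from the picture, against about -126 to -130 mm from how far the fingers pushed.

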